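# Empty the clay pot and store its tare on the balance

## Task

Tip all five rock chips out of the grey clay pot into the white sample tray, then stand the empty pot upright in the middle of the balance pan, setting it down without a knock, and let go of it. Then take the blunt steel probe from the wooden stand and with it reach down through the small round hole in the balance's front deck to press the recessed tare-memory button fully down; finish still gripping the probe and holding the button down. Leave the brush, scoop, dividers and fluorite where they are.

Things in the scene. Friction and masses are not known exactly. Their poses are not given: they have to be found in the camera images.
- pot: grey clay pot, loose, about 0.2 kg, an open cone: outside 50 mm across at the foot, 74 mm at the rim, 70 mm high (63 mm across at 38 mm up); wall 5 mm, floor 6 mm, walls flaring 10 degrees. It starts upright on the counter with five chips in its lower half; they begin to leave when it is tipped past about 85 degrees, all by about 110. Origin: middle of underside, z up its axis
- chip0: rock chip, a rough rounded lump about 19 mm across, 12 g, one of five alike that start in the pot; origin at the middle of its starting underside, about 10 mm from its centre; it tumbles freely
- chip1: rock chip, a rough rounded lump about 19 mm across, 12 g, one of five alike that start in the pot; origin at the middle of its starting underside, about 10 mm from its centre; it tumbles freely
- chip2: rock chip, a rough rounded lump about 19 mm across, 12 g, one of five alike that start in the pot; origin at the middle of its starting underside, about 10 mm from its centre; it tumbles freely
- chip3: rock chip, a rough rounded lump about 19 mm across, 12 g, one of five alike that start in the pot; origin at the middle of its starting underside, about 10 mm from its centre; it tumbles freely
- chip4: rock chip, a rough rounded lump about 19 mm across, 12 g, one of five alike that start in the pot; origin at the middle of its starting underside, about 10 mm from its centre; it tumbles freely
- tray: white enamelled sample tray, fixed, 200 mm (its x) by 180 mm (its y), 35 mm high, open-topped, wall and floor 4 mm thick, with a blue rim line; origin under its centre, on the counter
- balance: top-loading balance, fixed, 270 mm deep (x) by 200 mm wide (y); origin under its centre on the counter, x to its rear (away from the robot), y to its left. The front 90 mm is a flat white deck 54 mm above the counter, with flat keys and a display raised to 69 mm; behind it a grey housing 60 mm high carries the round pan
- pan: round flat steel weighing pan of the balance, fixed, 150 mm in diameter; origin on its vertical axis, 14 mm below its top face; its top face is 74 mm above the counter
- port (a point): centre of the mouth of the round access hole, 11 mm wide, going straight down into the balance's front deck. Level with the deck top, 54 mm above the counter, in a flat black ring 21 mm across near the deck's right front corner: 100 mm before the balance's centre, 70 mm to its right
- tare_button (a joint): travel of the recessed tare-memory button in m: 0 up, 0.004 fully down. A grey spring plunger 9.6 mm across straight below the port, at the bottom of the hole: its top is 12 mm below the deck when up, 16 mm when down. Takes 1.5 N to start, 5 N fully down; springs back
- stand: wooden tool stand, fixed, 50 mm (its x) by 100 mm (its y), 64 mm high, with two upright holes 7.5 mm wide and 60 mm deep, 28 mm either side of its centre along y; one holds the probe, the other the brush. Origin under its centre on the counter
- probe: blunt steel probe, loose, 40 g, standing tip down in one of the stand's holes: shaft 5 mm thick, 56 mm long with a flat blunt tip, then a round knurled handle 12 mm thick from 56 to 140 mm above the tip. The shoulder rests on the stand, so the handle spans 64 to 148 mm above the counter. Origin at the tip, z along the axis towards the handle
- brush: sample brush, loose, 25 g, standing bristles up in the stand's other hole: wooden handle 12 mm thick, copper ferrule, dark bristles 19 mm wide, its top 138 mm above the counter; not to be moved. Origin at its lower end
- fluorite: purple fluorite cluster of intergrown cubes on a grey base, loose, 66 by 52 mm, about 45 mm high; not to be moved. Origin under its centre
- dividers: steel dividers lying flat, loose, 165 mm long, up to 68 mm wide, 10 mm high; not to be moved. Origin at the middle, on the counter
- scoop: orange plastic scoop lying on the counter, loose, blade 85 by 56 mm and 34 mm high with a 75 mm handle; not to be moved. Origin under the back edge of the blade
Not all that is in view belongs to the job. What is shaped like the pot but green is not meant.

How it is judged:
By the outcome, as a careful person would: the job done as asked, in the order asked, and still so for the second after the job is handed in, while the arm keeps its last pose, push and grip.
It also fails if it takes over 67 s, if anything falls off the work surface, if the arm or the gripper's body presses on something with over 40 N, if the wrist force passes 120 N, or if a joint passes its speed limit or range.

## Robot

A 6-joint arm with a two-finger parallel gripper is mounted at the origin on the work surface. World frame = base frame: x ahead of the robot, y to its left, z up, the work surface at z = 0. Lengths are in mm, angles in rad, forces in N, time in s.
With the tool pointing down it reaches from about 350 to 975 mm from the base axis. Payload 7.1 kg.
Tool frame: the origin (TCP) lies between the finger pads; the fingertips stand 14 mm ahead of it and the grasp point (between the pads) lies 5 mm behind it; z points along the fingers, y is the line along which they close (so a half turn about z gives the same grasp; the last joint's range is limited). The gripper opens to 88 mm and grips with 3 to 60 N. Pads are 20 mm wide; open, the fingers measure 115 mm over their backs; the gripper's body (75 mm by 178 mm) begins 61 mm behind the grasp point.
Start: joints at [-0.019, 0.423, 1.63, -0, 1.089, -0.019], TCP at [624.984, 0.026, 236.675] pointing down, gripper open.
Joint ranges: [-3, 3], [-0.9, 2.11], [0.09, 2.58], [-1.31, 4.45], [0.11, 2.69], [-2.54, 2.54]. Speed limits (rad/s): [2.39, 2.39, 3.01, 3.14, 3.14, 3.14].

## Interface

Orientations are given as a rotation vector (axis times angle).
In Python, from workcell import ctrl gives the robot as it stands. The module is installed in compiled form; this text tells all that it offers.
- The arm moves only by the tool servo_tool, never from a script. Its argument "plan" is a list of rows, each a list of 3 entries, a list of its own where there are three numbers: the closure, from 0 (fully open) to 1 (shut), then the shift along the world's x, y, z in mm, then the turn about the world's z in degrees. In form: [[hand, [x, y, z], yaw], ...]. A call has 1 to 10 rows; each row is the pose to reach, as a shift and turn from the pose commanded when the call began; what a row does not reach only later rows make up. A row lasts 1/12 s, in which the tool goes at most 41.7 mm and 7.16 degrees, less where a joint would pass 70% of its speed; a pose out of reach is approached as far as the arm can. A call with a gripper value outside its range is refused whole. The fingers move at their own pace and stop on an object; the grip force is fixed at half the most. Time passes only in rows, so rows that repeat a pose let the fingers close. It gives the time, the measured TCP pose, the force, the opening and the grip force at its end, in the units of the state.
- ctrl.get_obs(): the state, without advancing time (a new reading comes with each control period).
- ctrl.get_image(name): name is "scene" or "side" or "wrist"; returns the picture (420x560x3 uint8, blue, green, red); there is no depth.
- ctrl.camera_info(name): a dict with "fovy" (degrees; the focal length in pixels is half the picture's height over the tangent of half this angle, whatever the lens; pixels are square), "cx", "cy" (the principal point, pixels), "rvec" (rotation vector, rad) and "tvec" (3), from world to camera coordinates, as OpenCV has them; the wrist camera has in their place "T_tool_cam" (4x4, takes a point from camera to tool coordinates, whose origin is the TCP and whose axes are the flange's). Camera axes: x right, y down, z forward; pixel columns grow to the right and rows downward; lengths in mm; the calibration is good to about 2 mm. The wrist camera is an equidistant fisheye: a pixel r from the principal point sees the ray r / f radians off the axis. A picture is of the moment at which its call begins: read the wrist's pose just before it. camera_info takes no time and is no camera call.
- ctrl.close_job(): hands the job in; it is judged then, once.
The state is a dict: "t": time; "qpos": joint angles; "qvel": joint speeds; "joint_torque": joint torques, N m; "ee_pos": TCP position; "orientation": TCP orientation; "ft_force": force on the tool from outside, world axes, zero at the start; "moment": the same for the moment, N m; "width": finger opening in mm; "grasp_force": force on a finger pad.
Only numpy, scipy, OpenCV 4.12 (cv2) and the standard library are available. Lean on these libraries where they do the work, as an engineer would, in place of code of your own. Each camera call takes 0.05 s, during which the arm holds its last target. There are 200 camera calls.

## Working session

There is one attempt and no reset: what is moved stays moved. The work goes in short steps, Python scripts to look and compute and a tool call to move; the robot and the scene stay as the last step left them, time stands still between calls to the robot, and variables do not carry over. Pictures are saved under pics/ and viewed, at most 10 in all, crops included, and the job is handed in when it is done.

Besides the shell and the picture viewer there is one more tool, called as a command line: name --argument value ..., lists and objects as JSON in quotes. servo_tool: Moves the arm, as the interface text tells. Its arguments: {"type":"object","properties":{"plan":{"type":"array"}},"required":["plan"]}

```bash
mkdir -p pics
cat > h.py <<'E'
import numpy as np, cv2
from scipy.spatial.transform import Rotation as R
from workcell import ctrl
def cam(n):
    c=ctrl.camera_info(n); f=210/np.tan(np.radians(c['fovy'])/2); return c,f
def ray(n,u,v,obs=None):
    c,f=cam(n)
    if n=='wrist':
        o=obs; T=np.eye(4); T[:3,:3]=R.from_rotvec(o['orientation']).as_matrix(); T[:3,3]=o['ee_pos']
        T=T@np.array(c['T_tool_cam']); dx,dy=u-c['cx'],v-c['cy']; r=np.hypot(dx,dy)+1e-12; a=r/f
        d=np.array([np.sin(a)*dx/r,np.sin(a)*dy/r,np.cos(a)]); return T[:3,3],T[:3,:3]@d
    Rm=R.from_rotvec(np.ravel(c['rvec'])).as_matrix(); t=np.ravel(c['tvec'])
    d=Rm.T@np.array([(u-c['cx'])/f,(v-c['cy'])/f,1]); return -Rm.T@t,d/np.linalg.norm(d)
def onz(n,u,v,z,obs=None):
    o,d=ray(n,u,v,obs); return (o+d*(z-o[2])/d[2]).round(1)
def tri(*rays):
    A=sum(np.eye(3)-np.outer(d,d) for o,d in rays); b=sum((np.eye(3)-np.outer(d,d))@o for o,d in rays)
    p=np.linalg.solve(A,b); return p.round(1),[round(float(np.linalg.norm(np.cross(p-o,d))),1) for o,d in rays]
def proj(n,p):
    c,f=cam(n); q=R.from_rotvec(np.ravel(c['rvec'])).as_matrix()@np.array(p,float)+np.ravel(c['tvec'])
    return (c['cx']+f*q[0]/q[2]).round(1),(c['cy']+f*q[1]/q[2]).round(1)
def snap(n,tag):
    o=ctrl.get_obs(); im=ctrl.get_image(n); cv2.imwrite(f'pics/{tag}.png',im); return o,im
E
python3 - <<'E'
from h import *
import json
ims=[snap(n,n+'0')[1] for n in('scene','side','wrist')]
o=ctrl.get_obs(); print({k:np.round(v,3).tolist() for k,v in o.items()})
for n in('scene','side','wrist'): print(n,{k:np.round(v,3).tolist() for k,v in ctrl.camera_info(n).items() if not isinstance(v,str)})
E
```

```text
{'t': 0.15, 'qpos': [-0.019, 0.424, 1.63, -0.0, 1.089, -0.019], 'qvel': [-0.002, -0.001, -0.002, -0.0, -0.001, -0.001], 'joint_torque': [0.001, -54.498, -27.392, 0.065, 0.02, -0.0], 'ee_pos': [624.606, 0.021, 236.088], 'orientation': [-2.221, -2.221, 0.001], 'ft_force': [0.491, 0.947, -0.387], 'moment': [-0.033, -0.039, -0.004], 'grasp_force': 0.0, 'width': 87.788}
scene {'fovy': 45.467, 'cx': 284.021, 'cy': 209.372, 'rvec': [2.221, 1.4, -0.423], 'tvec': [-228.624, -375.202, 1667.346]}
side {'fovy': 55.725, 'cx': 275.476, 'cy': 212.096, 'rvec': [2.345, -0.401, 0.178], 'tvec': [-476.652, 183.614, 832.736]}
wrist {'fovy': 65.706, 'cx': 280.347, 'cy': 207.292, 'T_tool_cam': [[-0.001, -0.96, -0.281, 78.132], [1.0, -0.001, -0.001, -0.911], [0.0, -0.281, 0.96, -149.032], [0.0, 0.0, 0.0, 1.0]]}
```

View pics/scene0.png

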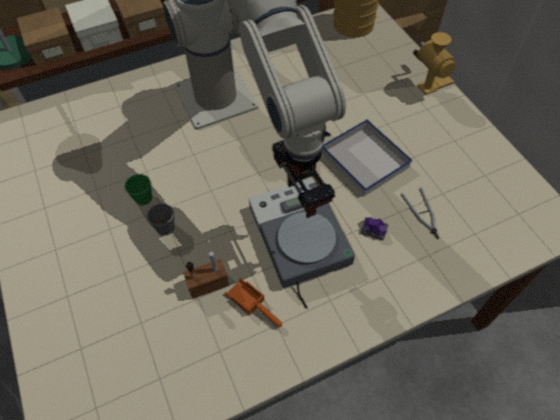

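View pics/side0.png

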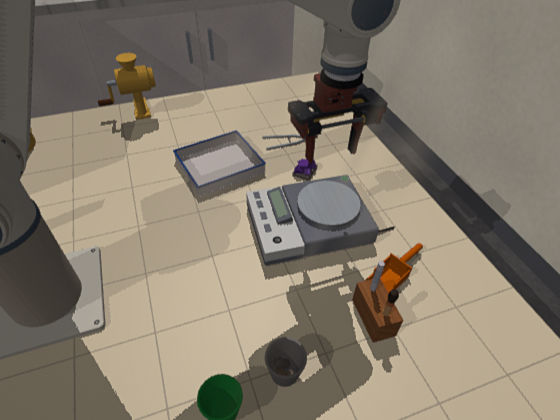

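View pics/wrist0.png

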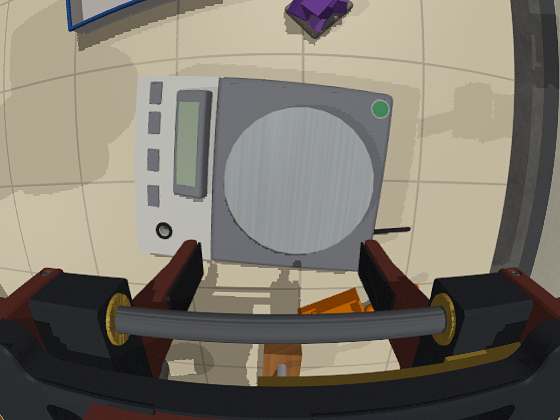

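Run:
```python
from h import *
print('pot rim',tri(ray('scene',161,214),ray('side',286,357)))
print('green rim',tri(ray('scene',139,184),ray('side',221,397)))
print('probe top',tri(ray('scene',212,254),ray('side',380,264)))
print('brush top',tri(ray('scene',190,265),ray('side',394,292)))
for n,pts in (('scene',[(323,143),(366,122),(411,160),(367,190)]),('side',[(175,153),(237,133),(265,157),(203,183)])):
    print('tray',n,[onz(n,*p,35).tolist() for p in pts])
o=ctrl.get_obs()
print('port',onz('wrist',164,230,54,o),onz('side',277,240,54))
print('pan',onz('wrist',300,180,74,o),onz('side',329,203,74),onz('scene',306,237,74))
print('bal corners60',[onz('wrist',*p,60,o).tolist() for p in((220,79),(392,96),(379,270),(211,261))])
```

```text
pot rim (array([ 414.1, -307.5,   66.5]), [0.9, 0.9])
green rim (array([ 291.9, -332.9,   64.7]), [2.0, 2.0])
probe top (array([ 626.2, -232.3,  141.5]), [0.6, 0.6])
brush top (array([ 624.9, -288.4,  130.5]), [1.1, 1.1])
tray scene [[359.6, 212.2, 35.0], [342.3, 372.0, 35.0], [529.4, 414.2, 35.0], [566.5, 242.9, 35.0]]
tray side [[334.0, 366.3, 35.0], [527.0, 404.1, 35.0], [569.8, 266.4, 35.0], [381.2, 215.1, 35.0]]
port [491.1 -45.6  54. ] [492.6 -46.4  54. ]
pan [642.5  14.8  74. ] [641.2   4.7  74. ] [647.8   7.8  74. ]
bal corners60 [[563.6, 115.5, 60.0], [737.3, 101.1, 60.0], [737.3, -92.8, 60.0], [545.2, -79.9, 60.0]]
```

servo_tool --plan '[[0,[-30,-28,0],0],[0,[-60,-60,0],0],[0,[-85,-92,0],0],[0,[-110,-125,0],0],[0,[-135,-158,0],0],[0,[-160,-191,0],3],[0,[-180,-225,0],6],[0,[-195,-260,0],9],[0,[-205,-285,0],12],[0,[-210,-307,0],12]]'

```text
t: 0.98
ee_pos: [413.2, -308.7, 236.6]
orientation: [-1.975, -2.442, 0.0]
ft_force: [-0.4, 0.1, -0.3]
width: 87.8
grasp_force: 0.0
```

Run:
```python
from h import *
o,im=snap('wrist','w1'); print(o['ee_pos'],o['orientation'],o['ft_force'],o['t'])
```

```text
[ 413.20554236 -308.68800711  236.64215709] [-1.97541743e+00 -2.44221284e+00  4.38716505e-04] [-0.43496348  0.120588   -0.2732376 ] 0.9833
```

View pics/w1.png

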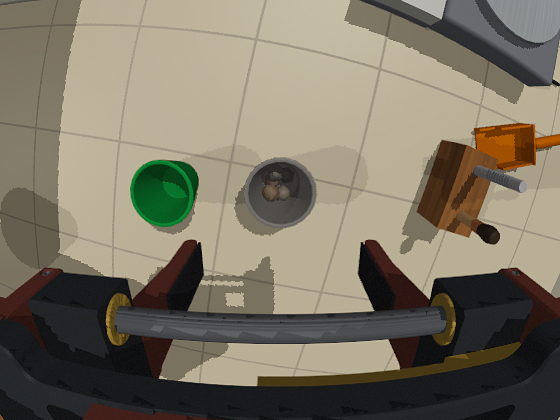

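Run:
```python
from h import *
o=ctrl.get_obs()
for p in [(245,192),(316,192),(280,157),(280,227),(280,192)]: print(onz('wrist',*p,70,o))
W=ray('wrist',280,192,o)
print(tri(W,ray('side',286,357)),tri(W,ray('scene',161,214)))
print('probe',tri(ray('wrist',519,186,o),ray('scene',212,254),ray('side',380,264)))
```

```text
[ 377.7 -317.7   70. ]
[ 447.4 -303.    70. ]
[ 404.8 -276.    70. ]
[ 419.6 -346.9   70. ]
[ 412.  -310.5   70. ]
(array([ 412.7, -310.3,   71.5]), [0.8, 0.8]) (array([ 412.9, -308.9,   67.1]), [2.4, 2.4])
probe (array([ 625.9, -234.9,  142.9]), [3.9, 2.3, 2.3])
```

servo_tool --plan '[[0,[-0.5,-2,-40],0],[0,[-0.5,-2,-80],0],[0,[-0.5,-2,-120],0],[0,[-0.5,-2,-150],0],[0,[-0.5,-2,-170],0],[0,[-0.5,-2,-179],0],[0,[-0.5,-2,-179],0]]'

```text
t: 1.62
ee_pos: [413.5, -307.9, 55.7]
orientation: [-1.974, -2.438, 0.0]
ft_force: [-0.5, 0.9, -0.2]
width: 87.7
grasp_force: 0.0
```

servo_tool --plan '[[0.4,[0,0,0],0],[1,[0,0,0],0],[1,[0,0,0],0],[1,[0,0,0],0],[1,[0,0,0],0],[1,[0,0,0],0]]'

```text
t: 2.12
ee_pos: [415.0, -309.6, 59.0]
orientation: [1.976, 2.44, -0.0]
ft_force: [-4.2, -0.6, 7.6]
width: 72.3
grasp_force: 30.0
```

servo_tool --plan '[[1,[0,0,5],0],[1,[0,0,15],0],[1,[0,0,30],0],[1,[0,0,60],0],[1,[0,0,90],0],[1,[0,0,110],0],[1,[0,0,115],0],[1,[0,0,115],0]]'

```text
t: 2.78
ee_pos: [415.4, -309.5, 174.6]
orientation: [1.974, 2.438, 0.0]
ft_force: [0.5, 0.2, -3.7]
width: 72.5
grasp_force: 30.0
```

Run:
```python
from h import *
_,a=snap('side','s2');o,b=snap('wrist','w2')
cv2.imwrite('pics/c2.png',cv2.resize(np.hstack([a[120:400,180:460],b[140:420,140:420]]),(800,400)))
print(o['ee_pos'])
def m(p,n='side'): return None
c=np.mean
im=cv2.imread('pics/w1.png')
```

```text
[ 414.52050175 -308.9202058   173.04745858]
```

View pics/c2.png

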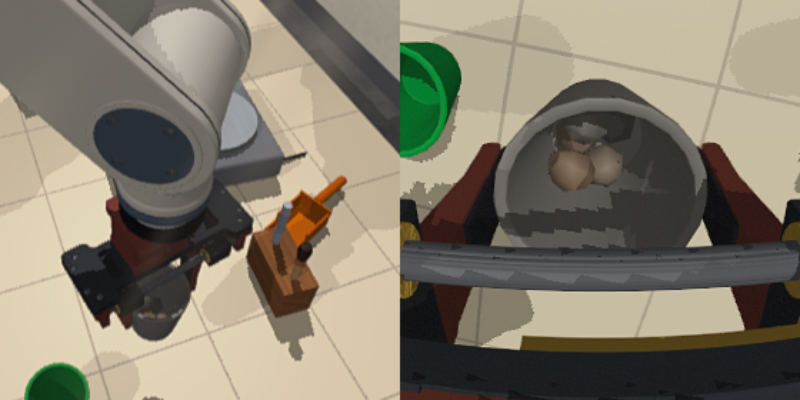

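Run:
```python
from h import *
for n,box in(('scene',(310,110,425,200)),('side',(165,120,275,205))):
    im=cv2.imread(f'pics/{n}0.png'); x0,y0,x1,y1=box
    h=cv2.cvtColor(im,cv2.COLOR_BGR2HSV); m=((h[...,0]>100)&(h[...,0]<130)&(h[...,1]>90)&(h[...,2]>30))
    k=np.zeros_like(m); k[y0:y1,x0:x1]=m[y0:y1,x0:x1]
    v,u=np.nonzero(k); p=np.array([onz(n,a,b,35)[:2] for a,b in zip(u,v)],np.float32)
    hull=cv2.convexHull(np.stack([u,v],1).astype(np.int32)); q=cv2.approxPolyDP(hull,5,True).reshape(-1,2)
    print(n,len(u),cv2.minAreaRect(p)); print([(a.tolist(),onz(n,*a,35)[:2].tolist()) for a in q])
```

```text
scene 222 ((461.9112854003906, 238.61395263671875), (201.7516632080078, 322.11199951171875), 10.529150009155273)
[([410, 159], [525.0, 413.7]), ([366, 189], [562.3, 242.1]), ([311, 199], [525.4, 86.6]), ([314, 157], [395.7, 163.0]), ([366, 120], [335.1, 376.3])]
side 161 ((445.07708740234375, 310.99212646484375), (202.31173706054688, 182.1190948486328), 10.511507987976074)
[([264, 163], [558.6, 242.0]), ([197, 186], [364.0, 208.7]), ([174, 150], [333.7, 381.1]), ([237, 132], [528.5, 409.1])]
```

servo_tool --plan '[[1,[3,12,0],0],[1,[6,40,0],0],[1,[10,75,0],0],[1,[13,112,0],0],[1,[16,150,0],0],[1,[19,188,0],0],[1,[22,226,0],0],[1,[24,264,0],-0.5],[1,[26,302,0],-1],[1,[28,340,0],-1.5]]'

```text
t: 3.72
ee_pos: [440.8, 33.4, 171.3]
orientation: [-2.008, -2.413, 0.003]
ft_force: [0.9, 0.9, -2.8]
width: 72.4
grasp_force: 30.0
```

servo_tool --plan '[[1,[2,35,0],0],[1,[3,65,0],0],[1,[4,90,0],0],[1,[5,108,-5],0],[1,[5,120,-20],0],[1,[5,126,-40],0],[1,[5,128,-65],0],[1,[5,128,-85],0],[1,[5,128,-100],0],[1,[5,128,-105],0]]'

```text
t: 4.55
ee_pos: [444.5, 158.9, 64.4]
orientation: [-2.006, -2.413, 0.009]
ft_force: [-0.3, -0.9, -4.5]
width: 72.5
grasp_force: 30.0
```

Run:
```python
from h import *
o,b=snap('wrist','w3');_,a=snap('side','s3'); 
cv2.imwrite('pics/c3.png',cv2.resize(np.hstack([a[20:300,60:340],b[140:420,140:420]]),(800,400)))
print(o['ee_pos'],o['ft_force'])
```

```text
[444.47444702 158.88196505  64.38903058] [-0.26804456 -0.89897046 -4.48709884]
```

View pics/c3.png

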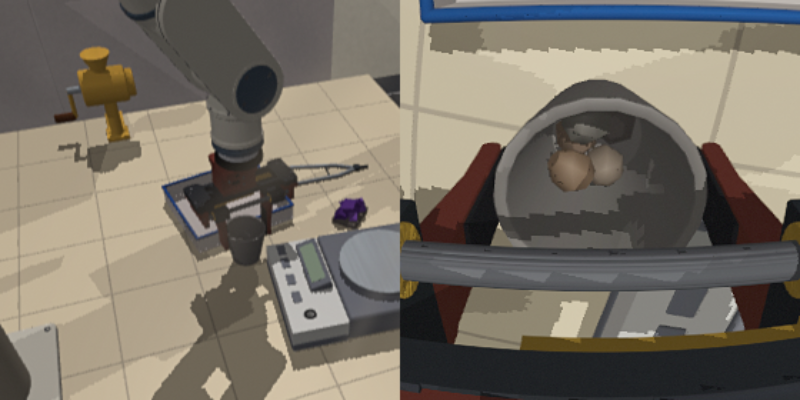

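Run:
```python
from h import *
c=cv2.imread('pics/w3.png'); o=ctrl.get_obs()
col=c[100:170,280].astype(int); b=[100+i for i in range(70) if col[i,0]>col[i,2]+60]; print(b[0],b[-1])
n=np.array([-.182,.983])
for v in(b[0],b[-1]): p=onz('wrist',280,v,35,o); print(p,(p[:2]-o['ee_pos'][:2])@n)
```

```text
144 152
[433.3 219.7  35. ] 61.98305769411309
[434.1 215.3  35. ] 57.51225769411311
```

servo_tool --plan '[[1,[-1,8,0],0],[1,[-4,20,0],0],[1,[-6,30,0],0],[1,[-7,37,0],0],[1,[-8,44,0],0],[1,[-9,50,0],0],[1,[-10,56,0],0],[1,[-11.5,62,0],0],[1,[-12.5,68,0],0],[1,[-12.5,68,0],0]]'

```text
t: 5.48
ee_pos: [436.2, 228.7, 69.0]
orientation: [2.007, 2.415, 0.005]
ft_force: [1.6, -0.8, 7.8]
width: 72.4
grasp_force: 30.0
```

Run:
```python
from h import *
o,b=snap('wrist','w4');_,a=snap('side','s4'); 
cv2.imwrite('pics/c4.png',cv2.resize(np.hstack([a[20:300,60:340],b[140:420,140:420]]),(800,400)))
print(o['ee_pos'],o['ft_force'],o['moment'])
```

```text
[436.16690574 228.68253201  68.96701952] [ 1.62323291 -0.7525684   7.8443131 ] [-0.13486936 -0.3052485  -0.01496689]
```

View pics/c4.png

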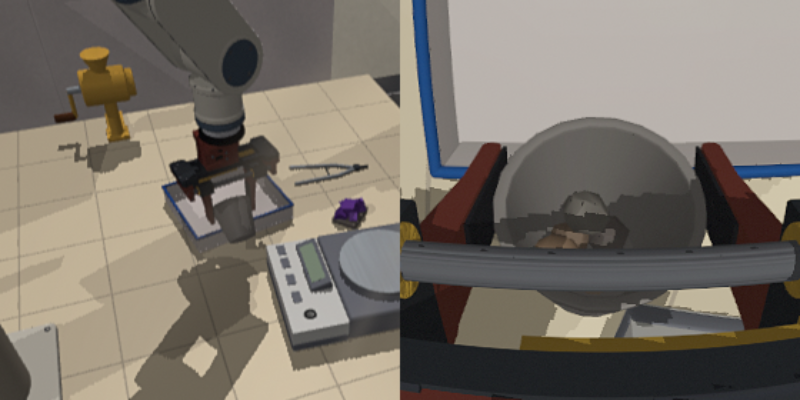

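servo_tool --plan '[[1,[-1.5,8,0],0],[1,[-3,16,0],0],[1,[-4.5,24,0],0],[1,[-6,32,0],0],[1,[-7.5,40,-4],0],[1,[-8,42,-10],0],[1,[-8,43,-16],0],[1,[-8,44,-22],0],[1,[-8.5,45,-27],0],[1,[-8.5,45,-31],0]]'

```text
t: 6.42
ee_pos: [427.8, 273.8, 36.3]
orientation: [2.008, 2.415, 0.006]
ft_force: [1.0, 7.8, 3.0]
width: 72.2
grasp_force: 30.0
```

Run:
```python
from h import *
o,b=snap('wrist','w5');_,a=snap('side','s5');_,s=snap('scene','sc5') 
cv2.imwrite('pics/c5.png',cv2.resize(np.hstack([a[60:270,130:340],b[140:420,140:420][::1,::1][0:280,0:280][:210,:],s[90:300,300:480]]),(800,258)))
print(o['ee_pos'],o['ft_force'],o['moment'],o['width'])
```

```text
[427.76436143 273.76900527  36.30968068] [0.99460526 7.7729526  2.96787012] [ 1.0979043  -0.15632676  0.07772806] 72.1954986011763
```

View pics/c5.png

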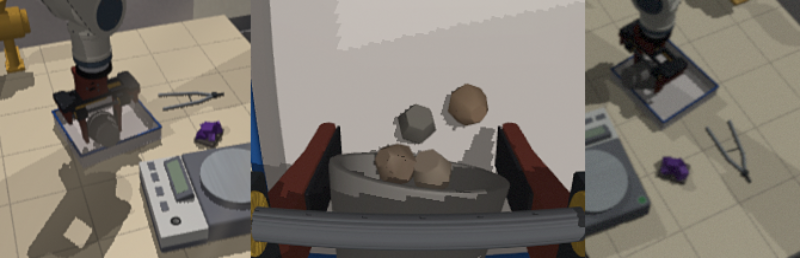

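servo_tool --plan '[[1,[0,1,-2],0],[1,[0,1,-2],0],[1,[0,1,6],0],[1,[-1,6,20],0],[1,[-1,6,26],0],[1,[2,-6,26],0],[1,[-1,6,26],0],[1,[2,-6,26],0],[1,[0,0,26],0],[1,[0,0,26],0]]'

```text
t: 7.4
ee_pos: [426.0, 271.6, 62.3]
orientation: [-2.01, -2.414, 0.002]
ft_force: [0.7, 0.1, -2.6]
width: 72.1
grasp_force: 30.0
```

Run:
```python
from h import *
o,b=snap('wrist','w6');_,a=snap('side','s6')
cv2.imwrite('pics/c6.png',cv2.resize(np.hstack([a[60:270,130:340],b[80:360,140:420][70:280,:]]),(800,343)))
print(o['ee_pos'],o['ft_force'],o['moment'],o['width'])
```

```text
[425.98884313 271.62944869  62.30689115] [ 0.70308599  0.07967805 -2.57435234] [ 0.13535509 -0.00447046  0.00113967] 72.0575581763989
```

View pics/c6.png

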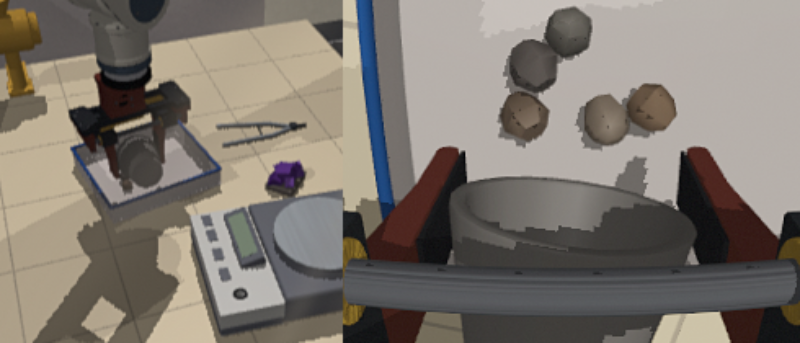

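Run:
```python
from h import *
o={'ee_pos':[624.606,.021,236.088],'orientation':[-2.221,-2.221,.001]}
im=cv2.imread('pics/wrist0.png'); h=cv2.cvtColor(im,cv2.COLOR_BGR2HSV)
print('deck',[onz('wrist',*p,54,o).tolist() for p in((138,76),(215,78),(136,250),(208,262))])
print('hous',[onz('wrist',*p,60,o).tolist() for p in((219,79),(392,96),(380,270),(212,261))])
for nm,m,box,z in(('fluor',(h[...,0]>125)&(h[...,0]<160)&(h[...,1]>80),(270,0,360,45),20),):
    v,u=np.nonzero(m); k=(u>box[0])&(u<box[2])&(v<box[3]); u,v=u[k],v[k]; print(nm,[onz('wrist',a,b,z,o).tolist() for a,b in((u.min(),v.mean()),(u.max(),v.mean()),(u.mean(),v.max()))])
# port: dark disc ; pan: bright grey disc
g=im.max(2); k=np.zeros_like(g); k[215:248,148:182]=(g[215:248,148:182]<60)*255
(cx,cy),r=cv2.minEnclosingCircle(max(cv2.findContours(k,0,1)[0],key=cv2.contourArea)); print('port',cx,cy,r,onz('wrist',cx,cy,54,o))
k=((im.min(2)>125)&(h[...,1]<40)).astype(np.uint8)*255; k[:,:222]=0;k[:100]=0;k[260:]=0;k[:,380:]=0
k=cv2.morphologyEx(k,cv2.MORPH_OPEN,np.ones((5,5))); c=max(cv2.findContours(k,0,1)[0],key=cv2.contourArea)
p=np.array([onz('wrist',*q,74,o)[:2] for q in c.reshape(-1,2)],np.float32); print('pan',cv2.fitEllipse(p))
```

```text
deck [[472.1, 127.1, 54.0], [557.6, 117.6, 54.0], [451.1, -71.6, 54.0], [540.4, -84.0, 54.0]]
hous [[562.9, 115.7, 60.0], [737.6, 101.3, 60.0], [738.8, -92.6, 60.0], [546.7, -79.7, 60.0]]
fluor [[630.0, 199.4, 20.0], [698.9, 202.6, 20.0], [664.1, 175.1, 20.0]]
port 163.32608032226562 230.32608032226562 8.508138656616211 [490.5 -45.8  54. ]
pan ((642.1083984375, 11.553174018859863), (147.94305419921875, 148.11279296875), 5.344569683074951)
```

servo_tool --plan '[[1,[0,0,20],0],[1,[5,-5,47],0],[1,[25,-18,47],-4],[1,[50,-35,47],-9],[1,[75,-53,47],-14],[1,[93,-65,45],-15.7],[1,[101,-71,30],-15.7],[1,[101,-71,10],-15.7],[1,[101,-71,-8],-15.7],[1,[101,-71,-11],-15.7]]'

```text
t: 8.33
ee_pos: [525.6, 200.0, 48.8]
orientation: [-2.319, -2.116, 0.007]
ft_force: [-0.2, 0.4, -2.1]
width: 72.2
grasp_force: 30.0
```

Run:
```python
from h import *
o=ctrl.get_obs(); print(o['ee_pos'],o['orientation'],o['ft_force'],o['moment'])
import numpy as np
E=np.array([520,121.5]);m=np.array([.091,.996])
print('s',(o['ee_pos'][:2]-E)@m)
# arc about edge (0,54): pivot TCP+6.5
for D in range(0,75,8):
    a=np.radians(D); print(D,(67*np.cos(a)-4*np.sin(a)).round(1),(54+67*np.sin(a)+4*np.cos(a)-6.5).round(1))
```

```text
[525.62649167 200.0108991   48.83987845] [-2.31908394 -2.11644455  0.00716254] [-0.21245023  0.44362153 -2.09565408] [0.09006867 0.04543896 0.00312906]
s 78.70886624943692
0 67.0 51.5
8 65.8 60.8
16 63.3 69.8
24 59.6 78.4
32 54.7 86.4
40 48.8 93.6
48 41.9 100.0
56 34.1 105.3
64 25.8 109.5
72 16.9 112.5
```

servo_tool --plan '[[1,[-0.5,-5,0],0],[1,[-1,-10,0],0],[1,[-1.2,-13,0],0],[1,[-1.5,-16,0],0],[1,[-1.5,-16,0],0]]'

```text
t: 8.75
ee_pos: [528.7, 189.3, 54.7]
orientation: [-2.322, -2.115, -0.016]
ft_force: [-2.4, 24.6, 1.9]
width: 71.6
grasp_force: 30.1
```

servo_tool --plan '[[1,[0,0,3],0],[1,[0,0,7],0],[1,[0,-0.5,10],0],[1,[0,-1.5,14.5],0],[1,[0,-2.5,19],0],[1,[0,-2.5,19],0]]'

```text
t: 9.25
ee_pos: [527.4, 183.1, 72.9]
orientation: [2.319, 2.117, 0.006]
ft_force: [1.5, 4.8, -0.4]
width: 71.6
grasp_force: 30.0
```

Run:
```python
from h import *
o,b=snap('wrist','w7');_,a=snap('side','s7')
cv2.imwrite('pics/c7.png',np.hstack([a[60:270,130:340],b[140:350,140:420]]))
print(o['ee_pos'],o['ft_force'],o['moment'],o['width'])
```

```text
[527.35928516 183.10990147  72.88863804] [ 1.50656897  4.82521826 -0.36485588] [ 0.92977386 -0.23207187  0.08779272] 71.6308552393979
```

```bash
cat >> h.py <<'E'
def vrim(th,sgn=1,rp=37,ax=5,piv=6.5):
    # wrist-image pixel of the rim corner (sgn +1: p side); tool x = outward (+n), tool z = down
    t=np.radians(th); a=np.array([np.sin(t),np.cos(t)]); p=np.array([np.cos(t),-np.sin(t)])
    q=ax*a+sgn*rp*p; P=np.array([q[0],0,-(piv+q[1])])
    c,f=cam('wrist'); T=np.array(c['T_tool_cam']); X=np.linalg.inv(T)@np.r_[P,1]; X=X[:3]
    r=np.hypot(X[0],X[1]); al=np.arctan2(r,X[2]); return (c['cx']+f*al*X[0]/r).round(1),(c['cy']+f*al*X[1]/r).round(1)
E
python3 - <<'E'
from h import *
for t in range(0,121,15): print(t,vrim(t),vrim(t,-1))
for n in('w3','w4','w6','w7'):
    g=cv2.cvtColor(cv2.imread(f'pics/{n}.png'),cv2.COLOR_BGR2GRAY)[120:320,274:287].mean(1); print(n,[(120+4*i,int(g[4*i])) for i in range(50)])
E
```

```text
0 (np.float64(282.8), np.float64(208.9)) (np.float64(282.6), np.float64(341.2))
15 (np.float64(282.7), np.float64(202.9)) (np.float64(282.7), np.float64(348.9))
30 (np.float64(282.6), np.float64(202.7)) (np.float64(282.8), np.float64(352.7))
45 (np.float64(282.4), np.float64(207.2)) (np.float64(282.9), np.float64(351.5))
60 (np.float64(282.4), np.float64(215.6)) (np.float64(283.1), np.float64(344.5))
75 (np.float64(282.3), np.float64(226.9)) (np.float64(283.2), np.float64(331.0))
90 (np.float64(282.3), np.float64(240.3)) (np.float64(283.2), np.float64(311.5))
105 (np.float64(282.3), np.float64(255.1)) (np.float64(283.3), np.float64(287.7))
120 (np.float64(282.3), np.float64(270.8)) (np.float64(283.2), np.float64(262.4))
w3 [(120, 186), (124, 186), (128, 185), (132, 185), (136, 185), (140, 138), (144, 68), (148, 83), (152, 55), (156, 138), (160, 137), (164, 138), (168, 137), (172, 135), (176, 200), (180, 202), (184, 201), (188, 201), (192, 194), (196, 74), (200, 72), (204, 73), (208, 94), (212, 122), (216, 107), (220, 53), (224, 54), (228, 56), (232, 84), (236, 60), (240, 68), (244, 8
[... 1276 characters left out ...]
), (284, 128), (288, 130), (292, 70), (296, 70), (300, 67), (304, 58), (308, 62), (312, 62), (316, 59)]
w7 [(120, 182), (124, 182), (128, 185), (132, 194), (136, 196), (140, 196), (144, 180), (148, 156), (152, 121), (156, 77), (160, 71), (164, 101), (168, 134), (172, 134), (176, 133), (180, 134), (184, 173), (188, 198), (192, 197), (196, 198), (200, 197), (204, 198), (208, 197), (212, 197), (216, 197), (220, 197), (224, 197), (228, 197), (232, 197), (236, 94), (240, 122), (244, 112), (248, 111), (252, 111), (256, 111), (260, 111), (264, 111), (268, 111), (272, 111), (276, 111), (280, 111), (284, 111), (288, 110), (292, 110), (296, 110), (300, 62), (304, 63), (308, 62), (312, 111), (316, 62)]
```

servo_tool --plan '[[1,[0,-3.5,5],0],[1,[-0.5,-5.5,9],0],[1,[-0.8,-8,13],0],[1,[-1,-10.5,17],0],[1,[-1.2,-13.5,20.5],0],[1,[-1.5,-16.5,24],0],[1,[-1.7,-20,27.5],0],[1,[-2,-23.5,30.5],0],[1,[-2.5,-31,35.5],0],[1,[-3,-39,39.5],0]]'

```text
t: 10.18
ee_pos: [522.6, 142.7, 110.4]
orientation: [-2.319, -2.119, 0.001]
ft_force: [-0.3, 1.1, -2.2]
width: 71.8
grasp_force: 30.0
```

```bash
cat >> h.py <<'E'
def rimv(tag):
    o,im=snap('wrist',tag); g=cv2.cvtColor(im,cv2.COLOR_BGR2GRAY)[150:320,274:287].mean(1)
    print(o['t'],o['ee_pos'].round(1),o['ft_force'].round(1),o['width'].round(1),[(150+3*i,int(g[3*i])) for i in range(50)])
E
python3 -c "
from h import *
rimv('w8')"
```

```text
Traceback (most recent call last):
  File "h.py", line 32, in rimv
    print(o['t'],o['ee_pos'].round(1),o['ft_force'].round(1),o['width'].round(1),[(150+3*i,int(g[3*i])) for i in range(50)])
                                                             ^^^^^^^^^^^^^^^^
AttributeError: 'float' object has no attribute 'round'
```

```bash
sed -i "s/,o\['width'\].round(1)/,round(o['width'],1)/" h.py; python3 -c "
from h import *
rimv('w8')"
```

```text
10.2333 [522.8 141.6 111. ] [-2.  -2.  -1.9] 71.9 [(150, 200), (153, 200), (156, 200), (159, 200), (162, 200), (165, 200), (168, 200), (171, 200), (174, 199), (177, 200), (180, 199), (183, 199), (186, 199), (189, 199), (192, 199), (195, 199), (198, 176), (201, 188), (204, 198), (207, 197), (210, 191), (213, 183), (216, 183), (219, 179), (222, 108), (225, 116), (228, 99), (231, 99), (234, 99), (237, 99), (240, 100), (243, 100), (246, 100), (249, 99), (252, 100), (255, 100), (258, 100), (261, 99), (264, 99), (267, 99), (270, 99), (273, 99), (276, 99), (279, 99), (282, 98), (285, 98), (288, 98), (291, 98), (294, 98), (297, 61)]
```

servo_tool --plan '[[1,[0,0,12],0],[1,[5,8,18],0],[1,[25,18,18],0],[1,[45,28,18],0],[1,[58,32,15],0],[1,[62.5,32.5,5],0],[1,[62.5,32.5,-10],0],[1,[62.5,32.5,-22],0],[1,[62.5,32.5,-25.5],0],[1,[62.5,32.5,-25.5],0]]'

```text
t: 11.12
ee_pos: [583.9, 175.8, 83.0]
orientation: [-2.319, -2.117, 0.005]
ft_force: [0.4, -0.5, -2.4]
width: 71.8
grasp_force: 30.0
```

servo_tool --plan '[[1,[-0.2,-3,0],0],[1,[-0.4,-5,0],0],[1,[-0.5,-6,0],0],[1,[-0.5,-6,0],0]]'

```text
t: 11.45
ee_pos: [585.1, 171.3, 86.1]
orientation: [-2.32, -2.116, -0.004]
ft_force: [-3.4, 7.5, 0.3]
width: 71.9
grasp_force: 30.1
```

servo_tool --plan '[[1,[-0.2,-2.2,3.8],0],[1,[-0.4,-4.7,7.5],0],[1,[-0.7,-7.5,11],0],[1,[-1,-10.5,14.5],0],[1,[-1.3,-13.8,17.6],0],[1,[-1.6,-17.3,20.6],0],[1,[-2,-21,23.3],0],[1,[-2.3,-24.8,25.7],0],[1,[-2.3,-24.8,25.7],0]]'

```text
t: 12.2
ee_pos: [582.6, 144.1, 110.7]
orientation: [2.32, 2.117, -0.001]
ft_force: [0.6, 0.4, -3.2]
width: 71.7
grasp_force: 30.0
```

```bash
python3 -c "
from h import *
rimv('w9')"
```

```text
12.2 [582.6 144.1 110.7] [ 0.6  0.4 -3.2] 71.7 [(150, 199), (153, 199), (156, 199), (159, 199), (162, 199), (165, 199), (168, 199), (171, 199), (174, 198), (177, 198), (180, 198), (183, 198), (186, 198), (189, 198), (192, 198), (195, 198), (198, 198), (201, 178), (204, 185), (207, 197), (210, 197), (213, 198), (216, 105), (219, 118), (222, 99), (225, 91), (228, 91), (231, 91), (234, 91), (237, 92), (240, 92), (243, 92), (246, 92), (249, 92), (252, 92), (255, 92), (258, 92), (261, 92), (264, 91), (267, 91), (270, 92), (273, 91), (276, 92), (279, 91), (282, 91), (285, 91), (288, 90), (291, 95), (294, 103), (297, 66)]
```

servo_tool --plan '[[1,[1,12,0],0],[1,[2.3,24.4,-3],0],[1,[2.3,24.4,-6],0],[1,[2,20,-9],0],[1,[1.5,15,-12],0],[1,[1.2,12,-13.7],0],[1,[1.2,12,-13.7],0],[1,[1.2,12,-13.7],0]]'

```text
t: 12.92
ee_pos: [584.3, 159.5, 98.2]
orientation: [-2.32, -2.115, -0.006]
ft_force: [-4.4, 13.7, 11.9]
width: 72.1
grasp_force: 30.2
```

servo_tool --plan '[[1,[-0.3,-3,1.5],0],[1,[-0.5,-6,3.5],0],[1,[-0.8,-9,5.5],0],[1,[-1,-12,7.5],0],[1,[-1.3,-15,9.5],0],[1,[-1.6,-18,11],0],[1,[-1.6,-18,11],0]]'

```text
t: 13.5
ee_pos: [582.9, 139.3, 108.8]
orientation: [2.32, 2.117, 0.004]
ft_force: [-1.7, 5.5, 7.0]
width: 71.9
grasp_force: 30.0
```

```bash
python3 -c "
from h import *
rimv('w10')"
```

```text
13.5 [582.9 139.3 108.8] [-1.7  5.5  7. ] 71.9 [(150, 200), (153, 200), (156, 200), (159, 200), (162, 200), (165, 200), (168, 200), (171, 200), (174, 200), (177, 199), (180, 199), (183, 199), (186, 199), (189, 199), (192, 199), (195, 195), (198, 177), (201, 199), (204, 198), (207, 200), (210, 114), (213, 125), (216, 116), (219, 68), (222, 68), (225, 68), (228, 69), (231, 69), (234, 69), (237, 69), (240, 69), (243, 70), (246, 70), (249, 71), (252, 71), (255, 72), (258, 80), (261, 103), (264, 116), (267, 129), (270, 131), (273, 130), (276, 131), (279, 131), (282, 131), (285, 131), (288, 131), (291, 131), (294, 130), (297, 78)]
```

servo_tool --plan '[[1,[0,3,8],0],[1,[0,25,10],0],[1,[-12,45,8],0],[1,[-35,54,0],0],[1,[-48,54,-12],0],[1,[-51,54,-28],0],[1,[-51,54,-40],0],[1,[-51,54,-46],0],[1,[-51,54,-46],0]]'

```text
t: 14.3
ee_pos: [530.9, 192.7, 60.3]
orientation: [-2.32, -2.118, 0.003]
ft_force: [-0.5, 0.2, -2.5]
width: 72.0
grasp_force: 29.9
```

servo_tool --plan '[[1,[-0.5,-6,0],0],[1,[-1,-10,2],0],[1,[-1,-12,5],0],[1,[-1.2,-14,11],0],[1,[-1.5,-17.5,17],0],[1,[-2,-21,23],0],[1,[-2,-25,28],0],[1,[-2.5,-29,33],0],[1,[-2.5,-29,33],0]]'

```text
t: 15.05
ee_pos: [529.3, 163.6, 96.0]
orientation: [2.32, 2.117, 0.002]
ft_force: [0.9, -0.1, -2.2]
width: 72.0
grasp_force: 29.9
```

```bash
python3 -c "
from h import *
rimv('w11')"
```

```text
15.05 [529.3 163.6  96. ] [ 0.9 -0.1 -2.2] 72.0 [(150, 169), (153, 202), (156, 201), (159, 201), (162, 201), (165, 201), (168, 201), (171, 201), (174, 201), (177, 200), (180, 200), (183, 200), (186, 200), (189, 200), (192, 200), (195, 200), (198, 200), (201, 200), (204, 200), (207, 201), (210, 114), (213, 125), (216, 125), (219, 68), (222, 69), (225, 69), (228, 69), (231, 69), (234, 69), (237, 69), (240, 70), (243, 70), (246, 70), (249, 71), (252, 72), (255, 73), (258, 84), (261, 106), (264, 120), (267, 133), (270, 132), (273, 132), (276, 133), (279, 133), (282, 133), (285, 133), (288, 133), (291, 132), (294, 130), (297, 67)]
```

servo_tool --plan '[[1,[0,4,25],0],[1,[5,0,55],0],[1,[22,-25,75],0],[1,[44,-55,75],0],[1,[66,-87,75],0],[1,[86,-115,75],0],[1,[102,-137,72],0],[1,[111,-149,65],0],[1,[113,-152.5,58],0],[1,[113,-152.5,52],0]]'

```text
t: 15.93
ee_pos: [641.1, 11.4, 145.1]
orientation: [-2.32, -2.116, 0.002]
ft_force: [-0.9, 0.0, -1.9]
width: 72.0
grasp_force: 29.9
```

servo_tool --plan '[[1,[0,0,-2],0],[1,[0,0,-4],0],[1,[0,0,-5.5],0],[1,[0,0,-7],0],[1,[0,0,-8],0],[1,[0,0,-9],0],[1,[0,0,-10],0],[1,[0,0,-10],0]]'

```text
t: 16.6
ee_pos: [641.7, 11.8, 136.6]
orientation: [-2.32, -2.119, 0.0]
ft_force: [0.5, 0.1, -2.5]
width: 72.1
grasp_force: 29.9
```

```bash
python3 -c "
from h import *
rimv('w12');snap('side','s12');snap('scene','sc12')"
```

```text
16.6 [641.7  11.8 136.6] [ 0.5  0.1 -2.5] 72.1 [(150, 175), (153, 175), (156, 174), (159, 174), (162, 174), (165, 174), (168, 174), (171, 174), (174, 174), (177, 174), (180, 174), (183, 174), (186, 174), (189, 173), (192, 173), (195, 172), (198, 172), (201, 170), (204, 170), (207, 174), (210, 122), (213, 131), (216, 132), (219, 72), (222, 73), (225, 73), (228, 73), (231, 74), (234, 74), (237, 74), (240, 74), (243, 75), (246, 75), (249, 76), (252, 77), (255, 77), (258, 89), (261, 112), (264, 127), (267, 139), (270, 139), (273, 138), (276, 139), (279, 139), (282, 139), (285, 139), (288, 139), (291, 139), (294, 134), (297, 70)]
```

servo_tool --plan '[[1,[0,0,-0.7],0],[1,[0,0,-1.4],0],[1,[0,0,-2.1],0],[1,[0,0,-2.8],0],[1,[0,0,-3.4],0],[1,[0,0,-4],0],[1,[0,0,-4.5],0],[1,[0,0,-5],0]]'

```text
t: 17.42
ee_pos: [641.8, 11.7, 131.6]
orientation: [-2.32, -2.118, 0.0]
ft_force: [-1.0, 0.6, -2.3]
width: 72.0
grasp_force: 29.9
```

servo_tool --plan '[[1,[0,0,-0.6],0],[1,[0,0,-1.2],0],[1,[0,0,-1.8],0],[1,[0,0,-2.4],0],[1,[0,0,-3],0],[1,[0,0,-3.5],0],[1,[0,0,-3.5],0]]'

```text
t: 18.0
ee_pos: [641.7, 11.7, 128.0]
orientation: [-2.32, -2.118, 0.0]
ft_force: [-0.3, 0.5, -2.4]
width: 72.3
grasp_force: 29.9
```

servo_tool --plan '[[1,[0,0,-0.6],0],[1,[0,0,-1.2],0],[1,[0,0,-1.8],0],[1,[0,0,-2.4],0],[1,[0,0,-3],0],[1,[0,0,-3.6],0],[1,[0,0,-4.2],0],[1,[0,0,-4.2],0]]'

```text
t: 18.67
ee_pos: [642.1, 12.2, 126.2]
orientation: [2.32, 2.118, 0.002]
ft_force: [-5.4, 2.0, 15.1]
width: 71.7
grasp_force: 29.9
```

servo_tool --plan '[[1,[0,0,-0.7],0],[1,[0,0,-1.4],0],[1,[0,0,-2],0],[1,[0,0,-2],0],[1,[0,0,-2],0]]'

```text
t: 19.08
ee_pos: [642.3, 12.5, 125.8]
orientation: [2.32, 2.118, 0.003]
ft_force: [-9.8, 3.6, 27.2]
width: 71.8
grasp_force: 30.0
```

Run:
```python
from h import *
rimv('w13');_,a=snap('side','s13');_,s=snap('scene','sc13');b=cv2.imread('pics/w13.png')
r=lambda i,x0,y0,w,h,W,H:cv2.resize(i[y0:y0+h,x0:x0+w],(W,H),interpolation=cv2.INTER_CUBIC)
cv2.imwrite('pics/c13.png',np.vstack([np.hstack([r(a,270,110,120,90,400,300),r(s,270,170,80,60,400,300)]),np.hstack([r(b,140,150,280,210,400,300),r(a,150,100,140,105,400,300)])]))
```

```text
19.0833 [642.3  12.5 125.8] [-9.8  3.6 27.2] 71.8 [(150, 176), (153, 176), (156, 176), (159, 176), (162, 176), (165, 176), (168, 176), (171, 176), (174, 176), (177, 175), (180, 176), (183, 176), (186, 175), (189, 173), (192, 166), (195, 161), (198, 161), (201, 160), (204, 161), (207, 161), (210, 124), (213, 133), (216, 133), (219, 74), (222, 75), (225, 75), (228, 75), (231, 76), (234, 76), (237, 76), (240, 76), (243, 77), (246, 77), (249, 77), (252, 78), (255, 79), (258, 80), (261, 102), (264, 120), (267, 134), (270, 140), (273, 139), (276, 139), (279, 139), (282, 139), (285, 139), (288, 140), (291, 139), (294, 138), (297, 71)]
```

View pics/c13.png

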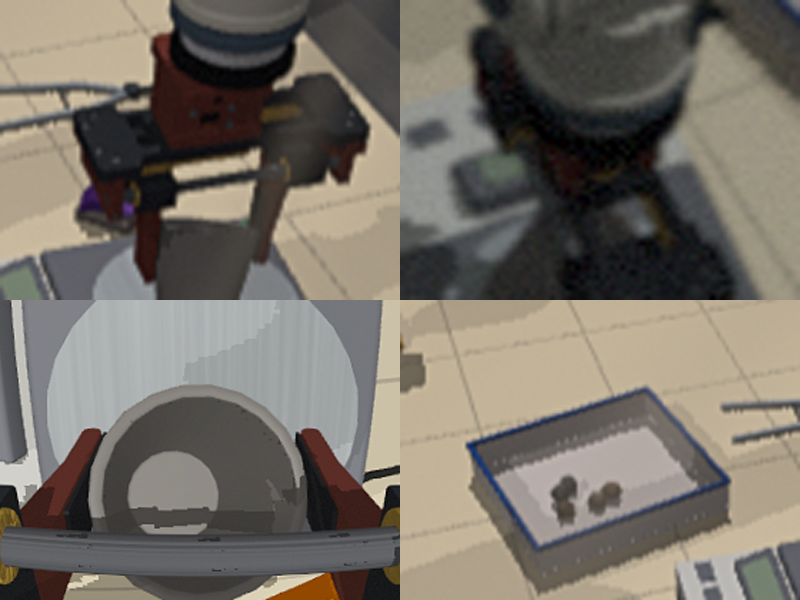

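servo_tool --plan '[[1,[0,0,15],0],[1,[0,0,45],0],[1,[-15,25,58],0],[1,[-37,58,58],0],[1,[-60,92,58],0],[1,[-82,126,58],0],[1,[-100,155,50],0],[1,[-110,170,25],0],[1,[-111,172.5,-8],0],[1,[-111,172.5,-36],0]]'

```text
t: 20.07
ee_pos: [530.1, 185.8, 85.3]
orientation: [2.317, 2.121, 0.002]
ft_force: [0.3, -0.6, -2.9]
width: 72.1
grasp_force: 29.9
```

servo_tool --plan '[[1,[0,0,-17],0],[1,[0,0,-17],0],[1,[-0.5,-6,-17],0],[1,[-1,-10,-16],0],[1,[-1.2,-13,-14],0],[1,[-1.5,-16,-11],0],[1,[-1.7,-19,-7],0],[1,[-2,-22,-4],0],[1,[-2.2,-25,-1],0],[1,[-2.5,-28,2],0]]'

```text
t: 20.9
ee_pos: [528.5, 156.3, 89.4]
orientation: [-2.321, -2.117, -0.003]
ft_force: [-2.6, 5.1, -3.0]
width: 71.4
grasp_force: 29.9
```

servo_tool --plan '[[1,[-0.2,-2,1.5],0],[1,[-0.4,-4,3],0],[1,[-0.6,-6,4],0],[1,[-0.7,-8,5],0],[1,[-0.7,-8,5],0]]'

```text
t: 21.32
ee_pos: [527.8, 148.3, 94.4]
orientation: [-2.321, -2.117, -0.003]
ft_force: [-2.8, 5.8, 0.4]
width: 71.5
grasp_force: 30.0
```

```bash
cat >> h.py <<'E'
def disc(tag):
    # bright inner floor and rim in the wrist picture: contours below the rim lip
    im=cv2.imread(f'pics/{tag}.png'); g=cv2.GaussianBlur(cv2.cvtColor(im,cv2.COLOR_BGR2GRAY),(3,3),0)
    for v in (225,235,245,255,265,275,285):
        r=g[v,185:380:4]; print(v,r.tolist())
E
python3 -c "
from h import *
rimv('w14');disc('w14');print();disc('w13')"
```

```text
21.3167 [527.8 148.3  94.4] [-2.8  5.8  0.4] 71.5 [(150, 203), (153, 203), (156, 202), (159, 202), (162, 203), (165, 202), (168, 202), (171, 202), (174, 202), (177, 201), (180, 202), (183, 202), (186, 202), (189, 201), (192, 201), (195, 201), (198, 201), (201, 201), (204, 136), (207, 87), (210, 78), (213, 79), (216, 80), (219, 80), (222, 80), (225, 80), (228, 117), (231, 117), (234, 108), (237, 74), (240, 64), (243, 65), (246, 65), (249, 65), (252, 67), (255, 99), (258, 114), (261, 111), (264, 107), (267, 99), (270, 98), (273, 99), (276, 99), (279, 99), (282, 99), (285, 99), (288, 99), (291, 99), (294, 99), (297, 101)]
225 [202, 203, 202, 202, 202, 201, 201, 202, 201, 201, 188, 73, 78, 79, 80, 80, 80, 81, 80, 80, 80, 81, 81, 81, 81, 81, 80, 80, 79, 79, 76, 79, 177, 186, 185, 185, 186, 186, 185, 187, 185, 185, 185, 186, 185, 186, 186, 186, 185]
235 [192, 202, 201, 201, 202, 202, 202, 201, 202, 191, 72, 79, 78, 78, 79, 80, 98, 125, 123, 118, 114, 112, 109, 105, 105, 105, 105, 105, 105, 107, 110, 112, 115, 117, 115, 134, 185, 185, 186, 185, 186, 186, 185, 185, 186, 185, 185, 185, 186]
2
[... 1898 characters left out ...]
2, 145, 133, 58, 28, 45, 58, 57, 57, 161, 175]
265 [56, 58, 57, 57, 33, 118, 138, 124, 63, 65, 65, 65, 67, 84, 141, 142, 142, 141, 141, 141, 141, 140, 140, 140, 140, 83, 80, 80, 81, 81, 79, 80, 80, 81, 80, 81, 80, 80, 81, 81, 141, 132, 24, 26, 37, 58, 58, 57, 63]
275 [58, 57, 50, 30, 27, 141, 134, 74, 64, 64, 65, 64, 134, 143, 143, 143, 142, 142, 141, 141, 141, 140, 140, 140, 140, 140, 129, 79, 80, 81, 80, 79, 79, 79, 79, 81, 80, 80, 81, 81, 76, 121, 65, 22, 21, 34, 56, 57, 58]
285 [58, 42, 29, 22, 44, 143, 132, 64, 63, 62, 63, 91, 143, 143, 143, 143, 142, 141, 141, 141, 141, 140, 140, 140, 140, 139, 141, 93, 79, 80, 80, 79, 79, 79, 79, 80, 88, 95, 72, 62, 63, 74, 70, 19, 24, 21, 22, 38, 39]
```

servo_tool --plan '[[1,[1,12,2],0],[1,[2,24,0],0],[1,[2.5,27,-8],0],[1,[2.5,27,-18],0],[1,[2.5,27,-26],0],[1,[2.5,27,-32],0],[1,[2.5,27,-34],0],[1,[2.5,27,-35],0]]'

```text
t: 22.03
ee_pos: [529.4, 174.8, 56.9]
orientation: [-2.32, -2.118, 0.003]
ft_force: [-0.1, 0.2, -2.5]
width: 71.1
grasp_force: 30.0
```

servo_tool --plan '[[1,[0,0,-1],0],[1,[0,0,-2],0],[1,[0,0,-3],0],[1,[0,0,-4],0],[1,[0,0,-5],0],[1,[0,0,-6],0],[1,[0,0,-6],0]]'

```text
t: 22.62
ee_pos: [530.3, 175.4, 53.3]
orientation: [2.32, 2.118, 0.001]
ft_force: [-4.0, -0.9, 11.7]
width: 71.4
grasp_force: 30.0
```

servo_tool --plan '[[1,[0,0,-1.5],0],[1,[0,2,-3],0],[1,[0,5,-3],0],[1,[0,9,-3],0],[1,[0,9,-2],0]]'

```text
t: 23.03
ee_pos: [531.2, 184.5, 51.8]
orientation: [2.318, 2.118, 0.003]
ft_force: [-0.2, -3.2, 3.9]
width: 70.7
grasp_force: 29.9
```

```bash
python3 -c "
from h import *
rimv('w15')"
```

```text
23.0333 [531.2 184.5  51.8] [-0.2 -3.2  3.9] 70.7 [(150, 183), (153, 153), (156, 140), (159, 104), (162, 72), (165, 73), (168, 61), (171, 92), (174, 136), (177, 135), (180, 135), (183, 135), (186, 135), (189, 144), (192, 151), (195, 185), (198, 185), (201, 185), (204, 185), (207, 184), (210, 185), (213, 184), (216, 184), (219, 119), (222, 69), (225, 70), (228, 139), (231, 120), (234, 110), (237, 56), (240, 65), (243, 65), (246, 65), (249, 65), (252, 75), (255, 112), (258, 116), (261, 116), (264, 116), (267, 116), (270, 116), (273, 117), (276, 115), (279, 108), (282, 97), (285, 91), (288, 91), (291, 91), (294, 91), (297, 63)]
```

servo_tool --plan '[[0.2,[0,0,0],0],[0.18,[0,0,0],0],[0.16,[0,0,0],0],[0.12,[0,0,0],0],[0.06,[0,0,0],0],[0,[0,0,0],0],[0,[0,0,0],0]]'

```text
t: 23.67
ee_pos: [530.0, 184.2, 49.8]
orientation: [-2.32, -2.118, 0.0]
ft_force: [-1.5, -0.1, 0.1]
width: 87.4
grasp_force: 0.3
```

servo_tool --plan '[[0,[0,0,20],0],[0,[0,0,50],0],[0,[0,0,85],0],[0,[0,-8,120],0],[0,[0,-8,150],0],[0,[0,-8,170],0],[0,[0,-8,170],0]]'

```text
t: 24.25
ee_pos: [532.8, 176.9, 224.8]
orientation: [2.317, 2.116, 0.012]
ft_force: [0.9, -0.5, -0.2]
width: 87.7
grasp_force: 0.0
```

Run:
```python
from h import *
o,im=snap('wrist','w16'); snap('side','s16'); print(o['t'],o['ee_pos'].round(1),o['ft_force'].round(1))
h=cv2.cvtColor(im,cv2.COLOR_BGR2HSV); g=im.max(2)
# grey (low-sat) region on the tan counter
k=((h[...,1]<60)&(g<190)).astype(np.uint8)*255; k=cv2.morphologyEx(k,cv2.MORPH_OPEN,np.ones((5,5)))
for c in cv2.findContours(k,0,1)[0]:
    if cv2.contourArea(c)>800: print(cv2.boundingRect(c),cv2.contourArea(c))
```

```text
24.25 [532.8 176.9 224.8] [ 0.9 -0.5 -0.2]
(0, 131, 560, 289) 96028.0
(323, 0, 237, 297) 18071.5
(94, 0, 201, 176) 16704.5
(0, 0, 31, 57) 1189.0
```

```bash
cat >> h.py <<'E'
def circ(tag,box,rr,p2=18,z=70,n='wrist'):
    o,im=snap(n,tag) if tag[0]!='=' else (ctrl.get_obs(),cv2.imread(f'pics/{tag[1:]}.png'))
    x0,y0,x1,y1=box; g=cv2.cvtColor(im,cv2.COLOR_BGR2GRAY)[y0:y1,x0:x1]
    c=cv2.HoughCircles(g,cv2.HOUGH_GRADIENT_ALT if False else cv2.HOUGH_GRADIENT,1,8,param1=120,param2=p2,minRadius=rr[0],maxRadius=rr[1])
    for u,v,r in ([] if c is None else c[0][:4]): print('circle',u+x0,v+y0,r,onz(n,u+x0,v+y0,z,o))
    return o,im
E
python3 - <<'E'
from h import *
o,im=circ('=w16',(190,110,370,270),(26,46))
_,b=circ('=w1',(190,110,370,270),(26,46))
g=cv2.cvtColor(im,cv2.COLOR_BGR2GRAY)
for v in range(120,265,10): print(v,g[v,200:364:4].tolist())
E
```

```text
circle 264.5 196.5 32.4 [514.5 178.9  70. ]
circle 268.5 204.5 39.9 [517.5 170.7  70. ]
circle 256.5 197.5 39.7 [506.8 178.6  70. ]
circle 267.5 188.5 40.8 [518.2 186.4  70. ]
circle 279.5 193.5 31.5 [529.  180.5  70. ]
circle 271.5 190.5 44.3 [521.8 184.1  70. ]
circle 277.5 201.5 39.9 [526.4 172.8  70. ]
circle 282.5 184.5 39.5 [532.6 188.9  70. ]
120 [175, 175, 175, 175, 175, 175, 175, 176, 176, 177, 176, 176, 176, 176, 175, 176, 177, 176, 175, 192, 192, 197, 128, 130, 67, 112, 181, 180, 178, 191, 191, 195, 195, 194, 194, 194, 194, 194, 193, 194, 194]
130 [175, 175, 174, 175, 174, 174, 175, 175, 175, 176, 175, 176, 174, 191, 190, 184, 175, 178, 166, 114, 67, 79, 72, 60, 63, 180, 194, 194, 195, 195, 190, 192, 193, 188, 194, 194, 194, 195, 192, 193, 193]
140 [175, 174, 175, 175, 175, 174, 174, 181, 180, 176, 133, 67, 73, 75, 64, 59, 132, 132, 129, 130, 130, 131, 129, 130, 198, 178, 178, 179, 178, 179, 178, 179, 178, 179, 178, 178, 177, 181, 193, 193, 193]
150 [175, 161, 121, 74, 75, 72, 57, 73, 132, 129, 129, 130, 110, 129, 130, 130, 130, 129, 129, 134, 186, 182, 179, 178, 179, 179,
[... 1576 characters left out ...]
0, 55, 82, 81, 81, 81, 80, 140, 177, 167, 167, 165, 164, 163, 161, 160, 159, 156, 155, 152, 135]
240 [176, 176, 176, 176, 176, 191, 191, 191, 136, 136, 136, 136, 136, 136, 136, 138, 139, 137, 136, 136, 135, 136, 136, 135, 136, 136, 136, 136, 62, 77, 78, 80, 79, 78, 77, 79, 80, 78, 77, 79, 79]
250 [12, 176, 176, 176, 176, 192, 191, 190, 189, 190, 189, 117, 129, 129, 192, 188, 189, 189, 189, 189, 189, 189, 189, 190, 189, 189, 189, 190, 88, 110, 114, 114, 115, 115, 115, 114, 114, 115, 116, 105, 35]
260 [18, 177, 176, 176, 191, 191, 191, 191, 189, 189, 189, 111, 114, 114, 187, 189, 190, 189, 191, 105, 97, 88, 81, 80, 79, 79, 76, 178, 58, 110, 114, 114, 115, 115, 115, 115, 114, 115, 114, 115, 18]
```

servo_tool --plan '[[0,[-10,2,0],0],[0,[-15.5,2,-20],0],[0,[-15.5,2,-55],0],[0,[-15.5,2,-90],0],[0,[-15.5,2,-120],0],[0,[-15.5,2,-145],0],[0,[-15.5,2,-157],0],[0,[-15.5,2,-162],0],[0,[-15.5,2,-162],0],[0,[-15.5,2,-162],0]]'

```text
t: 25.18
ee_pos: [514.4, 178.3, 58.3]
orientation: [-2.32, -2.118, 0.001]
ft_force: [-0.7, 0.7, -0.3]
width: 88.2
grasp_force: 0.0
```

servo_tool --plan '[[0.1,[0,0,0],0],[0.3,[0,0,0],0],[1,[0,0,0],0],[1,[0,0,0],0],[1,[0,0,0],0],[1,[0,0,0],0]]'

```text
t: 25.68
ee_pos: [516.1, 178.6, 59.3]
orientation: [2.319, 2.117, 0.005]
ft_force: [3.0, -0.4, 6.2]
width: 71.9
grasp_force: 30.0
```

```bash
python3 -c "
from h import *
rimv('w17');disc('w17');print();disc('w3')"
```

```text
25.6833 [516.1 178.6  59.3] [ 3.  -0.4  6.2] 71.9 [(150, 130), (153, 78), (156, 81), (159, 73), (162, 76), (165, 138), (168, 137), (171, 137), (174, 136), (177, 136), (180, 136), (183, 147), (186, 203), (189, 194), (192, 194), (195, 188), (198, 187), (201, 72), (204, 74), (207, 75), (210, 76), (213, 102), (216, 124), (219, 112), (222, 85), (225, 65), (228, 65), (231, 65), (234, 65), (237, 65), (240, 65), (243, 63), (246, 102), (249, 115), (252, 114), (255, 114), (258, 115), (261, 115), (264, 124), (267, 97), (270, 97), (273, 97), (276, 97), (279, 96), (282, 96), (285, 96), (288, 96), (291, 96), (294, 96), (297, 73)]
225 [202, 202, 202, 201, 202, 201, 201, 201, 201, 202, 201, 201, 195, 109, 120, 117, 114, 108, 84, 69, 65, 65, 65, 66, 66, 66, 64, 64, 68, 84, 105, 111, 117, 122, 122, 92, 184, 186, 185, 186, 185, 185, 185, 185, 185, 185, 185, 185, 185]
235 [202, 202, 201, 201, 201, 201, 201, 201, 201, 198, 118, 116, 112, 96, 54, 55, 56, 63, 66, 65, 66, 66, 65, 66, 65, 66, 66, 66, 65, 65, 65, 66, 64, 61, 77, 109, 116, 119, 145, 186, 185, 185, 185, 185, 185, 185, 185, 185, 185]
245 [201, 2
[... 1851 characters left out ...]
 59, 59, 59, 59, 68, 57, 57, 57, 55, 56, 58, 111, 117, 39, 40, 53, 52, 51, 141, 161]
265 [52, 52, 52, 51, 30, 30, 115, 114, 73, 75, 79, 81, 83, 86, 88, 79, 78, 98, 108, 117, 113, 88, 87, 95, 105, 105, 96, 85, 83, 81, 77, 74, 74, 57, 57, 57, 57, 57, 57, 56, 67, 113, 101, 20, 33, 53, 53, 52, 58]
275 [52, 53, 47, 28, 23, 62, 115, 109, 78, 81, 83, 85, 87, 89, 91, 92, 94, 95, 95, 96, 96, 96, 96, 95, 94, 92, 90, 88, 80, 82, 59, 61, 60, 65, 62, 58, 58, 57, 57, 56, 57, 65, 63, 17, 19, 30, 51, 52, 52]
285 [53, 41, 27, 23, 23, 30, 115, 117, 83, 84, 87, 88, 90, 92, 92, 94, 95, 96, 96, 96, 96, 97, 95, 94, 93, 92, 91, 64, 59, 59, 60, 58, 59, 59, 58, 58, 57, 58, 57, 57, 62, 65, 41, 17, 19, 18, 19, 36, 37]
```

servo_tool --plan '[[1,[0,0,8],0],[1,[0,0,35],0],[1,[0,0,70],0],[1,[10,-14,97],0],[1,[33,-43,97],0],[1,[57,-73,97],0],[1,[80,-103,97],0],[1,[103,-132,97],0],[1,[120,-155,95],0],[1,[127.5,-164.5,90],0]]'

```text
t: 26.57
ee_pos: [643.8, 10.6, 148.6]
orientation: [2.322, 2.115, 0.001]
ft_force: [0.6, 1.0, -2.7]
width: 71.9
grasp_force: 30.0
```

servo_tool --plan '[[1,[0,0,-4],0],[1,[0,0,-7],0],[1,[0,0,-9],0],[1,[0,0,-10.5],0],[1,[0,0,-11.5],0],[1,[0,0,-12.2],0],[1,[0,0,-12.8],0],[1,[0,0,-13.4],0],[1,[0,0,-14],0],[1,[0,0,-14],0]]'

```text
t: 27.4
ee_pos: [642.1, 13.8, 134.0]
orientation: [2.32, 2.119, -0.0]
ft_force: [0.2, 0.4, -2.6]
width: 71.9
grasp_force: 30.0
```

Just above the pan; creeping down to contact.

servo_tool --plan '[[1,[0,0,-0.4],0],[1,[0,0,-0.8],0],[1,[0,0,-1.2],0],[1,[0,0,-1.6],0],[1,[0,0,-2],0],[1,[0,0,-2],0]]'

```text
t: 27.9
ee_pos: [642.4, 13.7, 133.2]
orientation: [2.32, 2.118, 0.001]
ft_force: [-1.1, -0.2, 7.9]
width: 72.1
grasp_force: 30.0
```

servo_tool --plan '[[1,[0,0,0.8],0],[0.2,[0,0,0.8],0],[0.18,[0,0,0.8],0],[0.16,[0,0,0.8],0],[0.12,[0,0,0.8],0],[0.06,[0,0,0.8],0],[0,[0,0,0.8],0],[0,[0,0,0.8],0]]'

```text
t: 28.57
ee_pos: [642.0, 13.8, 132.5]
orientation: [-2.32, -2.118, 0.0]
ft_force: [0.1, 0.8, -0.1]
width: 87.5
grasp_force: 0.0
```

servo_tool --plan '[[0,[0,0,8],0],[0,[0,0,25],0],[0,[0,0,55],0],[0,[0,0,90],0],[0,[0,0,110],0],[0,[0,0,110],0],[0,[0,0,110],0],[0,[0,0,110],0]]'

```text
t: 29.23
ee_pos: [641.4, 13.7, 242.1]
orientation: [-2.319, -2.118, 0.001]
ft_force: [-0.3, -0.2, -0.6]
width: 87.5
grasp_force: 0.0
```

Run:
```python
from h import *
o,im=circ('w18',(190,110,370,270),(28,44),z=144); print(o['ee_pos'].round(1),o['t'])
g=cv2.cvtColor(im,cv2.COLOR_BGR2GRAY)
for v in range(140,260,10): print(v,g[v,216:348:4].tolist())
# side view: old vs new stand, port
_,s=snap('side','s18'); d=cv2.absdiff(s,cv2.imread('pics/side0.png')).max(2)
print('stand diff',d[255:340,350:405].mean())
```

```text
circle 284.5 217.5 41.2 [643.2  10.7 144. ]
circle 284.5 208.5 43.4 [643.8  18.2 144. ]
circle 275.5 215.5 36.8 [636.2  13.  144. ]
circle 293.5 218.5 34.3 [650.3   9.2 144. ]
[641.4  13.7 242.1] 29.2333
140 [116, 117, 114, 114, 126, 160, 157, 160, 160, 165, 163, 159, 158, 162, 158, 157, 155, 163, 158, 156, 159, 158, 160, 161, 158, 161, 161, 160, 148, 132, 105, 104, 105]
150 [116, 115, 158, 158, 157, 159, 158, 158, 159, 163, 161, 159, 157, 161, 158, 156, 155, 163, 157, 155, 158, 158, 161, 160, 145, 146, 146, 145, 148, 143, 146, 148, 104]
160 [112, 161, 156, 158, 157, 159, 159, 157, 159, 162, 161, 158, 157, 160, 157, 154, 155, 163, 157, 156, 144, 145, 144, 146, 144, 146, 146, 143, 146, 142, 146, 146, 147]
170 [160, 161, 156, 158, 157, 157, 158, 155, 157, 159, 160, 158, 156, 160, 157, 155, 140, 110, 145, 143, 145, 143, 146, 147, 144, 146, 147, 142, 148, 144, 146, 145, 146]
180 [161, 159, 155, 159, 157, 156, 159, 155, 156, 159, 125, 122, 113, 45, 59, 61, 61, 60, 60, 61, 56, 59, 112, 119, 119, 145, 148, 141, 147, 145, 146, 145, 145]
190 [161, 159, 154, 158, 159, 155, 159, 153, 122, 112, 
[... 350 characters left out ...]
, 110, 52, 51, 54, 67, 63, 65, 90, 114, 160, 155, 156, 161]
220 [149, 157, 156, 154, 157, 154, 124, 118, 73, 77, 77, 80, 83, 85, 87, 88, 89, 89, 88, 85, 83, 79, 76, 78, 78, 75, 73, 96, 112, 159, 157, 156, 161]
230 [115, 72, 161, 152, 155, 156, 99, 119, 87, 79, 80, 84, 86, 87, 87, 88, 88, 88, 86, 86, 83, 79, 84, 81, 81, 78, 79, 116, 159, 158, 156, 156, 106]
240 [114, 113, 113, 108, 157, 155, 156, 97, 99, 120, 84, 86, 88, 89, 88, 88, 87, 88, 86, 86, 84, 85, 85, 83, 77, 121, 132, 154, 156, 158, 121, 114, 114]
250 [114, 113, 115, 113, 115, 114, 96, 156, 102, 97, 99, 107, 119, 125, 96, 90, 89, 88, 87, 87, 88, 125, 119, 113, 158, 156, 156, 123, 113, 114, 115, 114, 115]
stand diff 9.299893048128343
```

servo_tool --plan '[[0,[-1,-15,0],0],[0,[-3,-45,0],0],[0,[-5,-82,0],0],[0,[-7,-119,0],1],[0,[-9,-156,0],2],[0,[-11,-190,0],3],[0,[-14,-215,0],4],[0,[-16,-220,0],5.2],[0,[-16,-220,0],5.2],[0,[-16,-220,0],5.2]]'

```text
t: 30.17
ee_pos: [625.3, -207.1, 241.7]
orientation: [-2.223, -2.218, 0.001]
ft_force: [0.5, 0.0, 0.7]
width: 88.1
grasp_force: 0.0
```

Run:
```python
from h import *
o,im=snap('wrist','w19'); print(o['ee_pos'].round(1),o['orientation'].round(3),o['t'])
c,f=cam('wrist')
g=cv2.cvtColor(im,cv2.COLOR_BGR2GRAY); h=cv2.cvtColor(im,cv2.COLOR_BGR2HSV)
k=((h[...,1]<45)&(g>60)&(g<210)).astype(np.uint8)*255; k[:150]=0;k[300:]=0;k[:,:200]=0;k[:,380:]=0
for c in cv2.findContours(k,0,1)[0]:
    if cv2.contourArea(c)>60: print(cv2.boundingRect(c),cv2.contourArea(c))
for v in range(185,265,6): print(v,[tuple(im[v,u].tolist()) for u in range(262,302,4)])
```

```text
[ 625.3 -207.1  241.7] [-2.223e+00 -2.218e+00  1.000e-03] 30.1667
(274, 212, 15, 43) 472.0
185 [(24, 50, 83), (25, 52, 84), (26, 53, 86), (26, 54, 85), (25, 53, 86), (24, 52, 87), (25, 53, 88), (26, 52, 86), (23, 50, 85), (16, 47, 84)]
191 [(31, 54, 86), (31, 58, 90), (26, 55, 90), (28, 59, 92), (29, 58, 92), (33, 58, 93), (30, 58, 92), (29, 60, 91), (30, 58, 92), (25, 54, 87)]
197 [(44, 86, 131), (44, 83, 131), (47, 93, 143), (44, 88, 136), (45, 87, 134), (45, 87, 132), (40, 80, 124), (38, 76, 117), (36, 65, 102), (33, 66, 104)]
203 [(43, 84, 130), (42, 85, 131), (46, 92, 141), (45, 87, 135), (42, 84, 130), (42, 83, 130), (40, 80, 124), (39, 79, 122), (44, 82, 126), (45, 84, 130)]
209 [(44, 83, 130), (43, 87, 133), (46, 93, 142), (45, 87, 135), (43, 85, 130), (44, 85, 130), (39, 78, 121), (36, 71, 110), (34, 75, 115), (38, 74, 117)]
215 [(43, 84, 130), (44, 86, 134), (43, 89, 138), (44, 87, 136), (107, 104, 108), (119, 118, 120), (81, 92, 110), (34, 70, 110), (40, 76, 118), (37, 76, 118)]
221 [(42, 81, 127), (46, 89, 136), (45, 90, 137), (24, 48, 75), (118, 116, 115), (114, 112, 112
[... 464 characters left out ...]
 (121, 117, 120), (114, 111, 113), (37, 74, 122), (46, 86, 132), (41, 81, 127)]
245 [(39, 80, 123), (29, 54, 85), (26, 53, 81), (67, 76, 91), (168, 166, 168), (168, 166, 168), (167, 165, 168), (39, 80, 124), (45, 88, 134), (43, 82, 129)]
251 [(41, 79, 126), (26, 52, 85), (27, 51, 80), (34, 53, 81), (172, 170, 173), (172, 167, 171), (166, 162, 165), (41, 80, 125), (44, 86, 132), (42, 81, 126)]
257 [(23, 44, 70), (28, 54, 85), (26, 51, 80), (43, 86, 130), (43, 84, 131), (42, 79, 122), (35, 69, 108), (38, 72, 113), (40, 77, 120), (36, 73, 114)]
263 [(39, 79, 122), (43, 87, 134), (41, 80, 127), (51, 83, 106), (59, 94, 120), (58, 92, 119), (36, 71, 112), (38, 74, 117), (19, 39, 64), (19, 39, 66)]
```

Run:
```python
from h import *
im=cv2.imread('pics/w19.png'); o=ctrl.get_obs()
k=(im.min(2)>150).astype(np.uint8)*255; k[:235]=0;k[262:]=0;k[:,:262]=0;k[:,:0]=0;k[:,305:]=0
c=max(cv2.findContours(k,0,1)[0],key=cv2.contourArea); (u,v),r=cv2.minEnclosingCircle(c); b=cv2.boundingRect(c); print(u,v,r,b)
u,v=b[0]+(b[2]-1)/2,b[1]+(b[3]-1)/2
print('top',onz('wrist',u,v,148,o),'base +y edge',onz('wrist',282,212,64,o))
for row in(216,225,234,240): 
    x=[a for a in range(262,305) if im[row,a,0]>75]; print(row,x[0],x[-1])
W=ray('wrist',u,v,o); print(tri(W,ray('scene',212,254)),tri(W,ray('side',380,264)))
s=cv2.imread('pics/side0.png').astype(int); 
hs=cv2.cvtColor(s.astype(np.uint8),cv2.COLOR_BGR2HSV); k=((hs[...,1]<50)&(s.max(2)>95)).astype(np.uint8)*255; k[:255]=0;k[300:]=0;k[:,:368]=0;k[:,:0]=0;k[:,392:]=0
for c in cv2.findContours(k,0,1)[0]:
    if cv2.contourArea(c)>20: print('side',cv2.boundingRect(c))
print('exp side top/base',proj('side',(625.5,-233.5,148)),proj('side',(625.5,-233.5,64)))
```

```text
281.0 247.9166717529297 6.351498126983643 (275, 242, 13, 12)
top [ 624.9 -233.3  148. ] base +y edge [ 625.9 -229.    64. ]
216 276 286
225 275 304
234 275 304
240 274 304
(array([ 625.9, -234.1,  142.9]), [1.7, 1.7]) (array([ 624.4, -234.1,  145.4]), [0.5, 0.5])
side (377, 260, 8, 7)
exp side top/base (np.float64(380.9), np.float64(262.7)) (np.float64(372.4), np.float64(288.4))
```

servo_tool --plan '[[0,[-0.8,-27.7,0],0],[0,[-0.8,-27.7,-15],0],[0,[-0.8,-27.7,-45],0],[0,[-0.8,-27.7,-80],0],[0,[-0.8,-27.7,-110],0],[0,[-0.8,-27.7,-130],0],[0,[-0.8,-27.7,-137],0],[0,[-0.8,-27.7,-137],0],[0,[-0.8,-27.7,-137],0]]'

```text
t: 30.97
ee_pos: [625.9, -233.5, 106.3]
orientation: [2.22, 2.222, 0.0]
ft_force: [0.9, 0.3, 1.8]
width: 87.6
grasp_force: 0.0
```

servo_tool --plan '[[0.6,[0,0,0],0],[0.7,[0,0,0],0],[0.8,[0,0,0],0],[1,[0,0,0],0],[1,[0,0,0],0],[1,[0,0,0],0],[1,[0,0,0],0],[1,[0,0,0],0]]'

```text
t: 31.63
ee_pos: [625.2, -234.0, 105.8]
orientation: [-2.222, -2.221, 0.0]
ft_force: [0.0, -0.9, -0.1]
width: 37.8
grasp_force: 0.0
```

servo_tool --plan '[[1,[0,0,0],0],[1,[0,0,0],0],[1,[0,0,0],0],[1,[0,0,0],0],[1,[0,0,0],0],[1,[0,0,0],0]]'

```text
t: 32.13
ee_pos: [625.2, -234.0, 105.7]
orientation: [-2.221, -2.221, 0.0]
ft_force: [-0.2, 0.3, -1.2]
width: 11.5
grasp_force: 30.0
```

servo_tool --plan '[[1,[0,0,0],0],[1,[0,0,3],0],[1,[0,0,10],0],[1,[0,0,20],0],[1,[0,0,35],0],[1,[0,0,55],0],[1,[0,0,80],0],[1,[0,0,100],0],[1,[0,0,110],0],[1,[0,0,110],0]]'

```text
t: 32.97
ee_pos: [626.8, -234.6, 219.5]
orientation: [2.218, 2.218, 0.004]
ft_force: [0.9, -0.2, 0.4]
width: 11.8
grasp_force: 30.0
```

Run:
```python
from h import *
o,im=snap('wrist','w20'); snap('side','s20'); snap('scene','sc20'); print(o['ee_pos'].round(1),o['ft_force'].round(1))
im=im.astype(int)
# print spread low-saturation pixels per row around u=281
for v in range(180,300,6):
    sat=im[v,240:325].max(1)-im[v,240:325].min(1); x=[240+i for i in range(85) if sat[i]<22 and im[v,240+i].max()>70]; print(v,x[:1],x[-1:],len(x))
```

```text
[ 626.8 -234.6  219.5] [ 0.9 -0.2  0.4]
180 [] [] 0
186 [316] [317] 2
192 [] [] 0
198 [] [] 0
204 [] [] 0
210 [] [] 0
216 [278] [283] 6
222 [278] [283] 6
228 [278] [283] 6
234 [249] [284] 10
240 [250] [288] 18
246 [271] [289] 19
252 [271] [290] 20
258 [271] [289] 19
264 [270] [289] 19
270 [270] [290] 18
276 [269] [289] 21
282 [270] [291] 10
288 [268] [292] 20
294 [268] [292] 25
```

```bash
cat >> h.py <<'E'
def tpix(P):
    c,f=cam('wrist'); X=(np.linalg.inv(np.array(c['T_tool_cam']))@np.r_[P,1])[:3]
    r=np.hypot(X[0],X[1]); al=np.arctan2(r,X[2]); return round(c['cx']+f*al*X[0]/r,1),round(c['cy']+f*al*X[1]/r,1)
E
python3 - <<'E'
from h import *
im=cv2.imread('pics/w20.png').astype(int)
for v in range(204,240,2): print(v,[int(im[v,u].max()-im[v,u].min()) for u in range(272,290)],int(im[v,280].mean()))
for z in(97.7,70,41.7): print(z,tpix((0,0,z)),tpix((2,0,z)),tpix((0,2,z)))
E
```

```text
204 [87, 86, 85, 86, 86, 85, 86, 87, 86, 83, 81, 84, 86, 82, 82, 80, 81, 78] 84
206 [88, 88, 84, 86, 86, 88, 87, 86, 86, 84, 81, 81, 84, 83, 81, 81, 80, 80] 81
208 [86, 88, 85, 84, 87, 85, 89, 85, 84, 84, 84, 81, 83, 82, 81, 80, 81, 80] 84
210 [85, 86, 85, 86, 87, 85, 86, 87, 86, 84, 83, 84, 81, 82, 81, 80, 78, 83] 83
212 [85, 85, 86, 89, 86, 86, 88, 76, 65, 64, 77, 85, 85, 83, 81, 80, 81, 83] 87
214 [87, 86, 84, 88, 89, 80, 5, 9, 5, 5, 5, 32, 89, 84, 82, 79, 83, 81] 96
216 [88, 85, 85, 88, 85, 54, 10, 5, 5, 4, 6, 1, 87, 84, 81, 80, 79, 83] 96
218 [88, 87, 86, 87, 85, 54, 9, 5, 4, 5, 6, 2, 69, 85, 83, 78, 81, 84] 95
220 [87, 86, 85, 86, 84, 52, 9, 6, 5, 3, 6, 1, 67, 85, 81, 80, 80, 85] 97
222 [89, 86, 87, 87, 85, 56, 9, 6, 3, 4, 4, 1, 68, 86, 81, 81, 83, 82] 96
224 [88, 85, 86, 87, 81, 33, 9, 5, 4, 5, 6, 2, 65, 85, 81, 80, 82, 83] 97
226 [83, 86, 87, 87, 83, 34, 5, 5, 4, 3, 5, 4, 48, 87, 80, 81, 84, 84] 96
228 [59, 89, 86, 88, 85, 31, 8, 5, 3, 5, 6, 1, 47, 85, 81, 81, 83, 82] 97
230 [68, 87, 88, 87, 85, 33, 8, 4, 4, 4, 5, 3, 43, 85, 79, 81, 84, 84] 97
232 [84, 88, 85, 90, 82, 11, 6, 3, 5, 5, 4, 3, 47, 83, 79, 80, 83, 84] 97
234 [86, 87, 89, 91, 83, 13, 3, 1, 1, 2, 2, 3, 17, 82, 85, 80, 84, 84] 104
236 [88, 86, 61, 20, 5, 3, 2, 3, 2, 2, 3, 3, 4, 2, 26, 59, 78, 86] 114
238 [66, 22, 4, 3, 2, 3, 3, 4, 3, 3, 3, 4, 3, 3, 4, 3, 31, 93] 114
97.7 (np.float64(281.7), np.float64(214.4)) (np.float64(281.7), np.float64(212.0)) (np.float64(284.2), np.float64(214.4))
70 (np.float64(281.9), np.float64(226.1)) (np.float64(281.9), np.float64(223.4)) (np.float64(284.7), np.float64(226.1))
41.7 (np.float64(282.0), np.float64(241.1)) (np.float64(282.0), np.float64(238.1)) (np.float64(285.2), np.float64(241.1))
```

servo_tool --plan '[[1,[-8,10,0],0],[1,[-28,38,0],0],[1,[-48,68,0],0],[1,[-68,97,0],0],[1,[-88,126,0],0],[1,[-108,154,0],0],[1,[-124,176,-8],0],[1,[-132,186,-22],0],[1,[-133.8,188.8,-35],0],[1,[-133.8,188.8,-40],0]]'

```text
t: 33.95
ee_pos: [488.9, -44.0, 173.3]
orientation: [-2.217, -2.22, 0.005]
ft_force: [-1.1, -0.0, -0.4]
width: 11.4
grasp_force: 30.0
```

servo_tool --plan '[[1,[0,0,0],0],[1,[0,0,0],0],[1,[0,0,0],0]]'

```text
t: 34.2
ee_pos: [492.1, -45.7, 175.9]
orientation: [2.222, 2.221, 0.0]
ft_force: [0.0, 1.0, -0.9]
width: 11.5
grasp_force: 30.0
```

Run:
```python
from h import *
o,im=snap('wrist','w21'); snap('side','s21'); print(o['ee_pos'].round(1),o['orientation'].round(3),o['ft_force'].round(1))
g=cv2.cvtColor(im,cv2.COLOR_BGR2GRAY)
for v in range(172,236,3): print(v,g[v,256:308:2].tolist())
e=o['ee_pos']; print('tip expected',tpix((0,0,97.7)),'port if below TCP',tpix((0,0,e[2]-54)))
```

```text
[492.1 -45.7 175.9] [2.222 2.221 0.   ] [ 0.   1.  -0.9]
172 [189, 189, 192, 101, 110, 111, 114, 110, 111, 111, 110, 167, 188, 188, 188, 188, 188, 187, 188, 189, 188, 189, 188, 189, 188, 189]
175 [189, 189, 189, 189, 190, 190, 190, 190, 191, 193, 193, 189, 188, 186, 187, 187, 187, 187, 188, 189, 189, 188, 189, 189, 189, 189]
178 [189, 190, 189, 189, 189, 189, 189, 188, 188, 189, 187, 188, 188, 188, 187, 188, 187, 187, 189, 189, 188, 189, 188, 188, 189, 188]
181 [188, 188, 189, 189, 188, 189, 188, 189, 188, 188, 187, 186, 186, 188, 187, 187, 187, 187, 188, 189, 189, 189, 188, 188, 188, 188]
184 [188, 188, 189, 188, 188, 188, 189, 188, 189, 189, 188, 187, 187, 187, 187, 186, 186, 187, 189, 189, 187, 188, 187, 188, 188, 188]
187 [188, 189, 188, 189, 188, 189, 188, 188, 189, 188, 186, 187, 187, 187, 186, 187, 187, 186, 188, 187, 188, 188, 188, 187, 188, 187]
190 [189, 189, 188, 189, 189, 189, 189, 188, 188, 187, 187, 186, 186, 188, 187, 187, 186, 187, 188, 188, 188, 189, 188, 187, 188, 187]
193 [188, 188, 188, 189, 187, 188, 188, 187, 187, 186, 187, 188, 189, 188, 187, 186, 187, 187, 187
[... 1277 characters left out ...]
86, 186, 186, 186, 186, 186, 186, 186, 185, 186, 186]
226 [186, 186, 187, 186, 187, 187, 186, 184, 120, 123, 121, 100, 108, 107, 151, 186, 187, 186, 186, 186, 186, 186, 186, 186, 186, 186]
229 [187, 186, 186, 186, 187, 187, 187, 186, 121, 121, 190, 97, 107, 108, 152, 186, 187, 186, 185, 186, 185, 185, 185, 186, 186, 185]
232 [186, 186, 186, 186, 186, 186, 185, 121, 121, 134, 185, 98, 109, 108, 152, 186, 186, 186, 185, 184, 186, 185, 185, 186, 185, 185]
235 [187, 187, 186, 187, 186, 187, 173, 122, 135, 191, 174, 120, 126, 133, 131, 186, 185, 185, 186, 185, 185, 185, 185, 186, 185, 186]
tip expected (np.float64(281.7), np.float64(214.4)) port if below TCP (np.float64(281.6), np.float64(205.9))
```

servo_tool --plan '[[1,[0.3,0.4,-6],0],[1,[0.3,0.4,-12],0],[1,[0.3,0.4,-18],0],[1,[0.3,0.4,-22],0],[1,[0.3,0.4,-25],0],[1,[0.3,0.4,-28],0],[1,[0.3,0.4,-31],0],[1,[0.3,0.4,-31],0]]'

```text
t: 34.97
ee_pos: [491.5, -44.7, 144.2]
orientation: [-2.221, -2.221, 0.001]
ft_force: [-0.4, 0.1, 0.7]
width: 11.7
grasp_force: 30.0
```

servo_tool --plan '[[1,[0,0,-2],0],[1,[0,0,-4],0],[1,[0,0,-5.5],0],[1,[0,0,-7],0],[1,[0,0,-8],0],[1,[0,0,-9],0],[1,[0,0,-9],0],[1,[0,0,-9],0]]'

```text
t: 35.63
ee_pos: [491.9, -44.8, 136.0]
orientation: [2.221, 2.221, 0.0]
ft_force: [0.0, 0.2, 3.8]
width: 11.4
grasp_force: 30.0
```

servo_tool --plan '[[1,[0,0,-0.7],0],[1,[0,0,-1.4],0],[1,[0,0,-2],0],[1,[0,0,-2.5],0],[1,[0,0,-2.5],0],[1,[0,0,-2.5],0]]'

```text
t: 36.13
ee_pos: [492.4, -44.8, 134.7]
orientation: [2.221, 2.221, 0.001]
ft_force: [-4.5, -0.0, 19.2]
width: 11.6
grasp_force: 30.0
```

servo_tool --plan '[[1,[0,0,0.4],0],[1,[0,0,0.4],0],[1,[0,0,0.4],0],[1,[0,0,0.4],0],[1,[0,0,0.4],0],[1,[0,0,0.4],0]]'

```text
t: 36.63
ee_pos: [492.3, -44.8, 134.9]
orientation: [2.221, 2.221, 0.001]
ft_force: [-3.7, 1.2, 15.9]
width: 11.4
grasp_force: 30.0
```

Run:
```python
from h import *
o,im=snap('wrist','w22'); _,s=snap('side','s22'); print(o['t'],o['ee_pos'].round(1),o['ft_force'].round(1),o['grasp_force'])
# pot in side view: dark-grey blob above the pan
print('pot rim/foot expected',proj('side',(643,12.5,144)),proj('side',(643,12.5,74)))
g=cv2.cvtColor(s,cv2.COLOR_BGR2GRAY)
for v in range(130,215,8): print(v,g[v,290:380:5].tolist())
```

```text
36.6333 [492.3 -44.8 134.9] [-3.7  1.2 15.9] 30.014398992061615
pot rim/foot expected (np.float64(331.6), np.float64(178.3)) (np.float64(328.3), np.float64(200.6))
130 [80, 77, 74, 184, 184, 184, 183, 183, 183, 176, 162, 162, 163, 161, 159, 157, 142, 81]
138 [82, 77, 76, 118, 21, 126, 163, 165, 163, 163, 162, 163, 163, 160, 143, 150, 158, 161]
146 [83, 35, 108, 164, 165, 164, 156, 143, 164, 152, 164, 163, 162, 160, 157, 177, 180, 181]
154 [65, 7, 171, 166, 168, 166, 164, 164, 164, 162, 148, 183, 180, 176, 175, 180, 182, 183]
162 [9, 79, 30, 34, 34, 42, 169, 186, 184, 185, 184, 171, 177, 176, 180, 182, 182, 161]
170 [61, 44, 65, 29, 34, 35, 36, 75, 42, 53, 143, 179, 177, 179, 182, 183, 173, 158]
178 [30, 20, 20, 13, 18, 21, 15, 14, 47, 51, 63, 72, 181, 184, 184, 182, 182, 181]
186 [19, 19, 101, 78, 40, 41, 26, 64, 48, 58, 69, 84, 90, 167, 163, 176, 162, 162]
194 [15, 15, 153, 147, 146, 147, 40, 45, 54, 65, 67, 131, 128, 131, 167, 162, 135, 162]
202 [98, 100, 135, 131, 132, 130, 41, 49, 60, 64, 97, 130, 128, 128, 94, 164, 162, 155]
210 [133, 90, 79, 133, 131, 98, 66, 71, 76, 73, 70, 75, 145, 141, 91, 103, 164, 162]
```

Force is steady at 16 N against the button's stop, and the pot is still standing on the pan. Handing in.

```bash
python3 -c "
from h import *
print(ctrl.close_job())"
```

```text
the job is handed in; nothing more can be done
None
```

The job is handed in at about 37 s: all five chips are in the tray, and the pot is released upright within about 2 mm of the pan's middle. The gripped probe is pressing at about 16 N on what reads as the button's bottom stop. The pot twisted in the grip while tipping, so I brushed it against the balance's left side to right it, first touched it to the pan tilted, then stood it on the counter to regrip before the final gentle set-down.

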